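# Turn the backwards drawer round in its wooden sleeve

### The arm

A 6-joint arm with a two-finger parallel gripper is mounted at the origin on a cart in front of the work surface, level with it; the furniture and walls round the work are solid. World frame = base frame: x ahead of the robot, y to its left, z up, the work surface at z = 0. Lengths are in m, angles in degrees, forces in N, time in s.
With the tool pointing down it reaches from about 0.4 to 0.825 m from the base axis. Payload 7 kg.
Tool frame: the origin (TCP) lies at the very end of the fingers, on their centre line; the grasp point (between the pads) lies 19 mm behind it (r.hold_point_z is the distance from the TCP to the grasp point, in m); z points along the fingers, y is the direction in which the jaws open and shut (so a half turn about z gives the same grasp; the last joint's range is limited). The gripper opens to 88 mm and grips with 3 to 60 N. Pads are 19 mm wide; open, the fingers measure 130 mm over their backs; the gripper's body (78 mm by 193 mm) begins 47 mm behind the grasp point.
Start: joints at [-48.065, 20.546, 0.682, 0, -70.136, -16.507], TCP at [0.29, -0.61, 0.227] pointing down, gripper open.
Joint ranges: [-176.03, 176.03], [-82.01, 121.73], [-58.28, 71.71], [-173.87, 95.51], [-174.79, -0.11], [-173.66, 173.66]. Speed limits (degrees/s): [136.94, 136.94, 172.46, 180, 180, 180].

### API

Orientations are given as [roll, pitch, yaw] about the fixed x, y, z axes, in that order (R = Rz(yaw) Ry(pitch) Rx(roll)).
In Python, from plant import r gives the robot as it stands. The module is installed in compiled form; this text tells all that it offers.
- The arm moves only by the shell command python3 -m inch 'ROWS' [FORCE]. ROWS is text: rows parted by semicolons, each of 7 numbers parted by spaces: the shift along the tool's x, y, z in m, then the turn, a rotation vector about the tool's x, y, z in rad, then the opening, from 0 (shut) to 1 (fully open). In form: tx ty tz ax ay az jaw; .... A call has 1 to 20 rows; each row shifts and turns the commanded pose from where the row before left it, along the tool's axes as they then stand; what a row does not reach is not made up. A row lasts 1/12 s, in which the tool goes at most 41.7 mm and 7.16 degrees, less where a joint would pass 70% of its speed; a pose out of reach is approached as far as the arm can. A call with a gripper value outside its range is refused whole. The fingers move at their own pace and stop on an object; FORCE is the grip in N (left out, the last holds). Time passes only in rows, so rows that do not move let the fingers close. It gives the time, the measured TCP pose, the force and the opening at its end, in the units of the state.
- r.get_state(): the state, without advancing time (a new reading comes with each control period).
- r.capture(name): name is "scene" or "top"; returns the picture (420x560x3 uint8, red, green, blue); there is no depth.
- r.camera_params(name): a dict with "vfov" (degrees; the focal length in pixels is half the picture's height over the tangent of half this angle, whatever the lens; pixels are square), "cx", "cy" (the principal point, pixels), "distortion" ([k1, k2, p1, p2, k3] as OpenCV has them; the pictures are not rectified), "R" (3x3) and "t" (3): a world point X has camera coordinates R X + t. Camera axes: x right, y down, z forward; pixel columns grow to the right and rows downward; lengths in m; the calibration is good to about 2 mm. A picture is of the moment at which its call begins. camera_params takes no time and is no camera call.
- r.close_job(): hands the job in, once; it reports no verdict.
Trained networks look in the newest picture that a camera, given by its name, has taken for a name from the list of things; names that differ only in an ending like _2 or _b are one class to them, and where a whole thing is asked for, a point or a joint stands for the part that bears it (a point fixed in the world has none). Each returns a list of dicts, best first, with "p" (0 to 1); they miss things now and then, are a little off and sometimes report something else, mostly with a low value. They report only what shows in the picture. A call takes as long as a camera call.
- r.recognise(target, camera): "xy" ([column, row] in pixels, amid what is visible of it).
The state is a dict: "time_s": time; "joints": joint angles; "qd": joint speeds; "joint_torque": joint torques, N m; "tcp_pos": TCP position; "eef_rot": TCP orientation; "contact_force": force on the tool from outside, world axes, zero at the start; "moment": the same for the moment, N m; "gripper_width": finger opening in m.
Only numpy, scipy, OpenCV 4.12 (cv2) and the standard library are available. Lean on these libraries where they do the work, as an engineer would, in place of code of your own. Each camera call takes 0.05 s, during which the arm holds its last target.

### The job

The small wooden drawer has been put into its sleeve backwards, so its pull knob is hidden inside at the back. Push the sprung ejector button at the back of the sleeve fully in so that the drawer comes out of the mouth, draw the drawer right out, turn it end for end and slide it back in, open side up, until it is fully home with its plain end inside and the knob sticking out at the mouth. Let the button spring back, and leave the jar, the toy house and the toy tower standing where they are.

Things in the scene. Friction and masses are not known exactly. Their poses are not given: they have to be found in the camera images.
- sleeve: Fixed wooden sleeve (square tube). Origin on the table, below the middle of the drawer's place; z up; own -x points out of the open mouth, +x to the back. Channel 59 mm wide, 47 mm high, from floor z 10 to ceiling z 57; walls 7 mm, roof top z 64; base board 86 mm wide, 10 thick. Stop blocks at both sides stop the drawer's body at x +60 (39 mm gap between lets the knob by). Rear face x +102.
- mouth (a point): Centre of the sleeve's mouth, at (-60, 0, 33.5) mm in the sleeve's frame, axes as the sleeve. The lips reach to x -62; the last 8 mm of the channel flare outward by about 2.5 mm on all four sides. Nothing of the sleeve or board stands beyond the lips.
- ejector (a joint): Travel of the sprung ejector at the sleeve's back: 0 = sprung out, 0.048 m = fully in (hard stop). It moves along the sleeve's -x. Spring 2 N at the start, 8 N fully in, plus 1 to 2 N of drawer friction; returns by itself. Its inner end (x +84 mm when out) pushes the drawer's knob, and at full stroke the drawer stands about 46 mm out of the mouth.
- ejector_button (a point): Centre of the outer face of the ejector's round button (30 mm diameter, 10 mm thick), at (172, 0, 33) mm in the sleeve's frame when out; moves with the button.
- drawer: Loose open-topped wooden drawer, body 120 long (x), 56 wide (y), 44 mm high, walls 7, 0.11 to 0.22 kg. Origin: centre of the body's underside, z up. A round knob is on its -x end, the +x end is plain. At the start the knob is toward the sleeve's back, the plain end within 3 mm of the mouth. Home the right way round: origin at (0, 0, 10) mm in the sleeve, axes parallel to the sleeve's.
- knob_tip (a point): Tip of the drawer's pull knob (24 mm diameter, sticks out 22 mm), at (-82, 0, 23) mm in the drawer's frame.
- plain_end (a point): Centre of the drawer's plain end, at (60, 0, 23) mm in the drawer's frame.
- jar: Bystander: turned wooden jar, 47 mm diameter, 73 mm high; origin under its centre.
- house: Bystander: oiled wooden toy house, 101 x 56 x 116 mm; origin under its centre. Unlisted fixed wares near the work: more toy houses, up to 175 mm tall, beyond x = 0.53 m where y is over 0.23 m; two crates of wares, up to 120 mm tall, beyond x = 0.57 m (0.52 m where y is under -0.2 m).
- tower: Bystander: oiled round wooden toy tower, 47 mm diameter, 128 mm high; origin under its centre.

How it is judged (in metres and radians):
On the way, in this order (a step that is already met when the one before it is completed fails the run):
1. the ejector button is pushed fully in (at least 45 of 48 mm) (value of joint ejector above 0.045 m), for 0.05 s.
2. the drawer is right out of the sleeve, knob and all (distance between drawer and mouth above 0.075 m and x of each of knob_tip, plain_end in the frame of sleeve below -0.062 m), for 0.1 s.
At the end, for the whole second after the job is handed in: The drawer lies at rest in the sleeve, upright (within 0.08 rad), plain end inside and within 4 mm of the stops, knob sticking out of the mouth; the ejector has sprung back (within 4 mm) (x of plain_end in the frame of sleeve above 0.056 m and x of knob_tip in the frame of sleeve below -0.07 m and distance between plain_end and mouth below 0.125 m and angle between drawer's own z axis and vertical below 0.08 rad and angle between the x axis of drawer and the x axis of sleeve, either way round below 0.08 rad and value of joint ejector below 0.004 m and linear speed of drawer below 0.02 m/s); the robot touches nothing.
It fails at once if the jar, house or tower is shoved more than 30 mm or knocked over (distance of any of jar, house, tower from where it was at the start of the episode above 0.03 m or angle between any of jar, house, tower's own z axis and vertical above 0.5 rad).
It also fails if it takes over 72 s, if anything falls off the work surface, if the arm or the gripper's body presses on something with over 40 N, if the wrist force passes 120 N, or if a joint passes its speed limit or range.

## Working session

There is one attempt and no reset: what is moved stays moved. The work goes in short steps, Python scripts to look and compute and a shell command to move; the robot and the scene stay as the last step left them, time stands still between calls to the robot, and variables do not carry over. Pictures are saved under pics/ and viewed, and the job is handed in when it is done.

```bash
ls; mkdir -p pics
python3 - <<'E'
from plant import r
import cv2,numpy as np
print(r.get_state())
for n in ["scene","top"]:
    im=r.capture(n); cv2.imwrite(f"pics/{n}0.png",im[:,:,::-1])
    p=r.camera_params(n); print(n,p)
    for t in ["sleeve","ejector_button","drawer","jar","house","tower","mouth","plain_end"]:
        try: print(t,[(d['xy'],round(d['p'],2)) for d in r.recognise(t,n)][:3])
        except Exception as e: print(t,e)
E
```

```text
pics
{'time_s': 0.0, 'joints': array([-4.80651296e+01,  2.05923979e+01,  6.35030448e-01, -2.06914042e-02,
       -7.01336627e+01, -1.65058646e+01]), 'qd': array([ 0.00038655, -0.05438831, -0.0934073 ,  0.00539382,  0.04327385,
       -0.03125083]), 'joint_torque': array([ 1.26032542e-04, -5.82731152e+01,  2.93050522e+01,  6.99721053e+00,
        6.77369404e-03, -1.16172278e-04]), 'tcp_pos': array([ 0.28961366, -0.60919574,  0.22561955]), 'eef_rot': array([ 1.79907194e+02, -7.21589287e-03, -1.54578035e+02]), 'contact_force': array([-0.21596353, -0.58961541, -0.09688632]), 'moment': array([0.05103101, 0.0098941 , 0.02659099]), 'gripper_width': 0.08782168707210088}
scene {'vfov': 56.78519596958533, 'cx': 272.19324368063525, 'cy': 211.48630025600684, 'distortion': array([-0.00040957,  0.        ,  0.        ,  0.        ,  0.        ]), 'R': array([[-0.81216781, -0.58341138,  0.00382146],
       [-0.45508267,  0.62939533, -0.6298899 ],
       [ 0.36507973, -0.51331538, -0.77667504]]), 't': array([0.46062116, 0.30947229, 1.02195924])}
sleeve [([307.5, 228.7], 0.73)]
ejector_button [([330.
[... 164 characters left out ...]

mouth [([310.2, 230.0], 0.77), ([200.0, 234.4], 0.28)]
plain_end [([293.3, 252.8], 0.5)]
top {'vfov': 55.49440970458628, 'cx': 276.4524157279839, 'cy': 207.52295844215232, 'distortion': array([0.00584325, 0.        , 0.        , 0.        , 0.        ]), 'R': array([[-0.01646556, -0.9997753 , -0.01335046],
       [-0.99044883,  0.01813715, -0.1366827 ],
       [ 0.13689412,  0.01097239, -0.99052491]]), 't': array([-0.00903942,  0.60340371,  1.02471749])}
sleeve [([284.8, 263.5], 0.87)]
ejector_button [([329.4, 257.6], 0.62), ([204.1, 169.8], 0.45)]
drawer []
jar [([436.2, 250.2], 0.64)]
house [([203.5, 170.5], 0.65)]
tower [([106.8, 252.4], 0.74)]
mouth [([282.4, 261.6], 0.67)]
plain_end []
```

View pics/scene0.png

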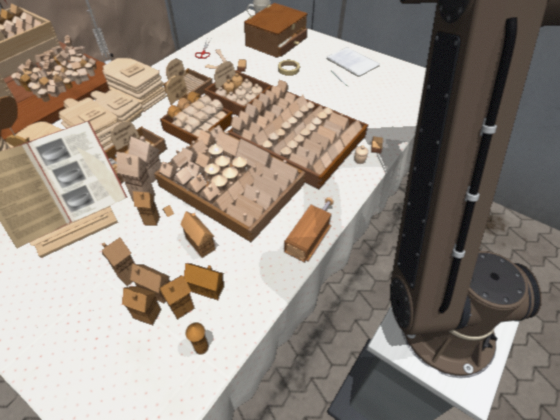

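View pics/top0.png

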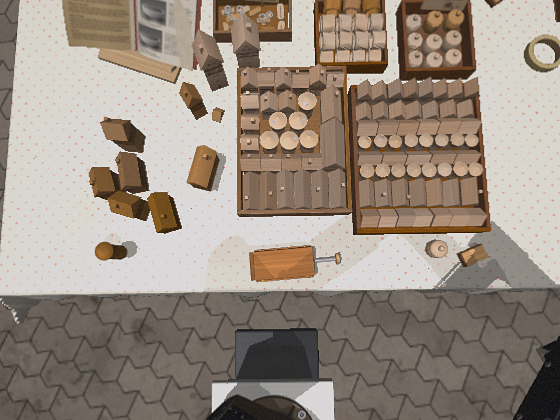

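Run:
```python
import cv2
for n,(x0,y0,x1,y1) in {"scene":(250,170,390,275),"top":(220,220,360,325)}.items():
    im=cv2.imread(f"pics/{n}0.png")[y0:y1,x0:x1]
    cv2.imwrite(f"pics/{n}0z.png",cv2.resize(im,(780,585),interpolation=cv2.INTER_CUBIC))
```

```text
(no output)
```

View pics/scene0z.png

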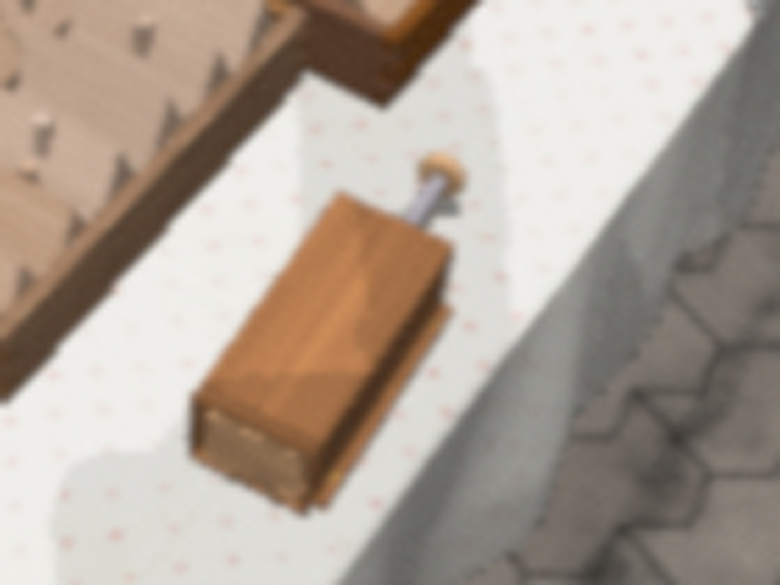

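View pics/top0z.png

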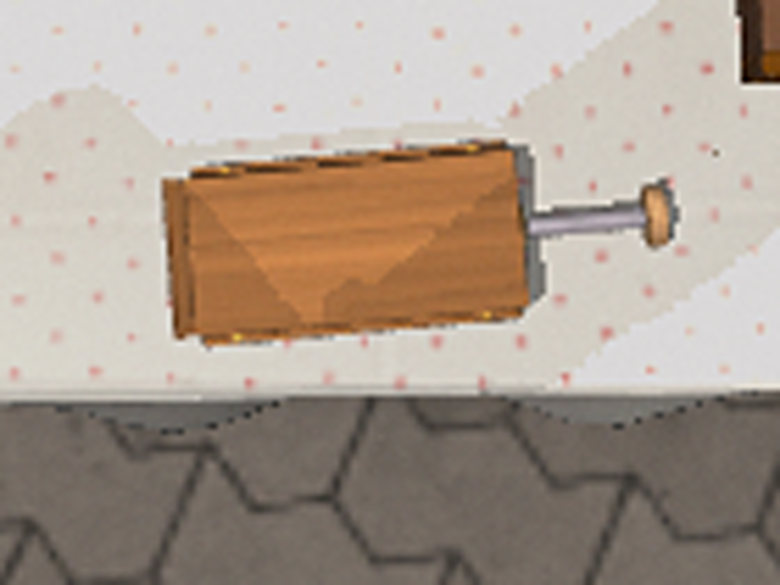

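```bash
cat > h.py <<'E'
import numpy as np, cv2
from plant import r
from scipy.optimize import least_squares
def cam(n):
    p=r.camera_params(n); f=210/np.tan(np.radians(p['vfov']/2))
    K=np.array([[f,0,p['cx']],[0,f,p['cy']],[0,0,1.]])
    return K,np.array(p['distortion']),np.array(p['R']),np.array(p['t'])
def proj(n,X):
    K,d,R,t=cam(n); return cv2.projectPoints(np.asarray(X,float).reshape(-1,1,3),cv2.Rodrigues(R)[0],t,K,d)[0].reshape(-1,2)
def back(n,uv,z):
    K,d,R,t=cam(n); u=cv2.undistortPoints(np.array(uv,float).reshape(-1,1,2),K,d).reshape(-1,2)
    D=np.c_[u,np.ones(len(u))]@R; C=-R.T@t
    return C+D*((z-C[2])/D[:,2])[:,None]
def s2w(s,P):
    P=np.asarray(P,float).reshape(-1,3); c,q=np.cos(s[2]),np.sin(s[2])
    return np.c_[s[0]+c*P[:,0]-q*P[:,1], s[1]+q*P[:,0]+c*P[:,1],P[:,2]]
def w2s(s,P):
    P=np.asarray(P,float).reshape(-1,3); c,q=np.cos(s[2]),np.sin(s[2]); a=P[:,0]-s[0];b=P[:,1]-s[1]
    return np.c_[c*a+q*b,-q*a+c*b,P[:,2]]
E
python3 - <<'E'
from h import *
T=[("t",(515,146),(.102,.0365,.064)),("t",(522,308),(.102,-.0365,.064)),
("s",(340,193),(.102,.0365,.064)),("s",(452,243),(.102,-.0365,.064)),("s",(192,397),(-.062,.0365,.064)),("s",(310,468),(-.062,-.0365,.064)),
("t",(165,180),(-.062,.0365,.064)),("t",(178,338),(-.062,-.0365,.064))]
off={"t":(220,220),"s":(250,170)};nm={"t":"top","s":"scene"}
sy=np.array([140/780,105/585])
def px(c,z): return np.array(off[c])+np.array(z)*sy
def f(s): return np.concatenate([(proj(nm[c],s2w(s,P))[0]-px(c,z)) for c,z,P in T])
for sgn in (1,):
  o=least_squares(f,[.42,0,-np.pi/2],loss='soft_l1')
  s=o.x;print(s,np.degrees(s[2]),"\n",f(s).reshape(-1,2).round(2))
for P in [(.172,0,.033),(-.06,0,.0335),(.102,.0295,.064)]:
  for c in "ts":
    q=proj(nm[c],s2w(s,P))[0]; print(P,c,q.round(1),((q-off[c])/sy).round(0))
np.save("s.npy",s)
for c in ("top","scene"): K,d,R,t=cam(c);print(c,-R.T@t)
for n,uv,z in [("jar",(436,250),.04),("house",(203.5,170.5),.06),("tower",(106.8,252.4),.1)]: print(n,back("top",[uv],z))
for n,uv,z in [("jar",(361,156),.04),("house",(198,235),.06),("tower",(196,335),.09)]: print(n,back("scene",[uv],z))
print(s2w(s,[(.172,0,.033),(-.06,0,.0335)]))
E
```

```text
[ 0.45314608 -0.00892199 -1.50073846] -85.98597988402905 
 [[-1.03  0.44]
 [ 0.54 -0.  ]
 [-0.1  -1.16]
 [ 0.95 -0.49]
 [-0.34 -0.91]
 [ 0.74 -2.43]
 [-1.64 -0.11]
 [-1.78  0.22]]
(0.172, 0, 0.033) t [338.3 258.6] [659. 215.]
(0.172, 0, 0.033) s [330.3 200.2] [447. 168.]
(-0.06, 0, 0.0335) t [250.8 266.3] [171. 258.]
(-0.06, 0, 0.0335) s [295.  251.3] [250. 453.]
(0.102, 0.0295, 0.064) t [311.7 249.4] [511. 164.]
(0.102, 0.0295, 0.064) s [312.9 204.4] [351. 192.]
top [ 0.45721385 -0.03122501  1.09736237]
scene [0.14184055 0.59853861 0.98690345]
jar [[ 0.48341125 -0.43547356  0.04      ]]
house [[0.70367096 0.17292158 0.06      ]]
tower [[0.48978419 0.40495667 0.1       ]]
jar [[ 0.47930143 -0.41840874  0.04      ]]
house [[0.70175779 0.18504879 0.06      ]]
tower [[0.49014943 0.41618095 0.09      ]]
[[ 0.46518618 -0.18050007  0.033     ]
 [ 0.44894604  0.05093083  0.0335    ]]
```

The top view shows the sleeve at pixels (250–315, 247–280) with its mouth facing world +y, and the button at (338, 258). The scene view agrees: the plain end fills the mouth at (295, 252). The jar, house and tower are all well away.

```bash
cat >> h.py <<'E'
from scipy.spatial.transform import Rotation as Ro
def plan(target,yaw=None,turn_first=True):
    """shift to world target in tool axes, after turning to yaw (tool down)"""
    st=r.get_state(); R=Ro.from_euler('xyz',st['eef_rot'],degrees=True)
    p=st['tcp_pos']; Rf=R if yaw is None else Ro.from_euler('xyz',[180,0,yaw],degrees=True)
    print("turn rotvec",(R.inv()*Rf).as_rotvec().round(4)," shift(final axes)",Rf.inv().apply(np.array(target)-p).round(4)," shift(now axes)",R.inv().apply(np.array(target)-p).round(4))
    print("pos",p.round(4),"rot",st['eef_rot'].round(2),"t",round(st['time_s'],2),"F",st['contact_force'].round(1),"w",round(st['gripper_width'],4),"j",st['joints'].round(1))
s=None
try: s=np.load("s.npy")
except: pass
def sp(x,y,z): return s2w(s,[(x,y,z)])[0]
E
python3 - <<'E'
from h import *
yw=np.degrees(s[2])-90
print(yw,sp(.225,0,.2),sp(.225,0,.014)); plan(sp(.225,0,.2),yw)
E
```

```text
-175.98597988402906 [ 0.46889621 -0.23337005  0.2       ] [ 0.46889621 -0.23337005  0.014     ]
turn rotvec [ 0.     -0.      0.3737]  shift(final axes) [-0.205   0.3628  0.0266]  shift(now axes) [-0.3233  0.2629  0.0266]
pos [ 0.2898 -0.6096  0.2266] rot [ 180.     -0.   -154.57] t 0.9 F [-0.1 -0.1 -0.3] w 0.0873 j [-48.1  20.5   0.7  -0.  -70.1 -16.5]
```

```bash
python3 -m inch '0 0 0 0 0 .0934 0; 0 0 0 0 0 .0934 0; 0 0 0 0 0 .0934 0; 0 0 0 0 0 .0935 0; -.0136 .0242 .0018 0 0 0 0; -.0136 .0242 .0018 0 0 0 0; -.0136 .0242 .0018 0 0 0 0; -.0137 .0242 .0018 0 0 0 0; -.0137 .0242 .0018 0 0 0 0; -.0137 .0242 .0018 0 0 0 0; -.0137 .0242 .0018 0 0 0 0; -.0137 .0242 .0018 0 0 0 0; -.0137 .0242 .0018 0 0 0 0; -.0137 .0242 .0018 0 0 0 0; -.0137 .0242 .0018 0 0 0 0; -.0137 .0242 .0018 0 0 0 0; -.0137 .0242 .0018 0 0 0 0; -.0137 .0242 .0018 0 0 0 0; -.0137 .0242 .0018 0 0 0 0; 0 0 0 0 0 0 0' 20
python3 -c "
from h import *
plan(sp(.225,0,.014),np.degrees(s[2])-90)"
```

```text
time_s: 2.57
tcp_pos: [0.4707, -0.2301, 0.1996]
eef_rot: [180.0, 0.1, -175.8]
contact_force: [0.3, -0.3, 0.6]
gripper_width: 0.0005
turn rotvec [0.0003 0.001  0.0026]  shift(final axes) [ 0.002  -0.0032  0.1856]  shift(now axes) [ 0.0022 -0.0032  0.1856]
pos [ 0.4707 -0.2301  0.1996] rot [ 1.7998e+02  6.0000e-02 -1.7584e+02] t 2.57 F [ 0.3 -0.3  0.6] w 0.0005 j [ -4.6   7.4 -20.5  -0.  -61.9 -81.2]
```

```bash
python3 -m inch '.001 -.003 .02 0 0 .0026 0; .001 0 .03 0 0 0 0; 0 0 .03 0 0 0 0; 0 0 .03 0 0 0 0; 0 0 .03 0 0 0 0; 0 0 .025 0 0 0 0; 0 0 .015 0 0 0 0; 0 0 .0056 0 0 0 0; 0 0 0 0 0 0 0; 0 0 0 0 0 0 0'
python3 -c "
from h import *
import cv2
plan(sp(.225,0,.014),np.degrees(s[2])-90)
a=r.capture('top')[210:330,210:370];b=r.capture('scene')[140:260,260:420]
cv2.imwrite('pics/a1.png',cv2.resize(np.vstack([a,b]),None,fx=2.5,fy=2.5,interpolation=3)[:,:,::-1])"
```

```text
time_s: 3.4
tcp_pos: [0.4678, -0.2365, 0.0145]
eef_rot: [-180.0, 0.0, -176.1]
contact_force: [-0.3, -0.5, -0.2]
gripper_width: 0.0003
turn rotvec [-0.0003  0.0004 -0.0023]  shift(final axes) [-0.0013  0.003   0.0005]  shift(now axes) [-0.0013  0.003   0.0005]
pos [ 0.4678 -0.2365  0.0145] rot [-1.7998e+02  2.0000e-02 -1.7612e+02] t 3.4 F [-0.3 -0.5 -0.2] w 0.0003 j [ -5.3  20.3 -32.7   0.  -36.9 -80.8]
```

View pics/a1.png

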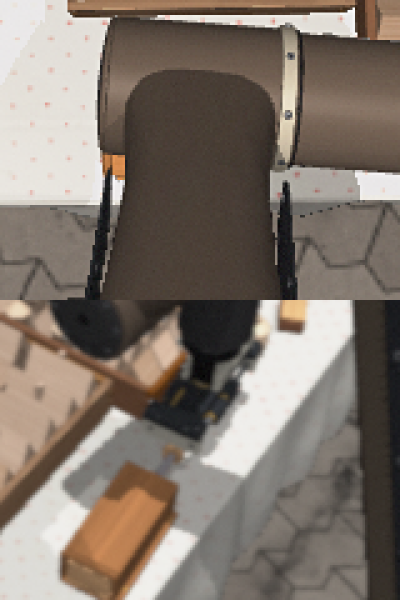

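```bash
python3 -m inch '-.001 .008 0 0 0 0 0; 0 .008 0 0 0 0 0; 0 .008 0 0 0 0 0; 0 .006 0 0 0 0 0; 0 .005 0 0 0 0 0; 0 .005 0 0 0 0 0; 0 .005 0 0 0 0 0; 0 .005 0 0 0 0 0'
python3 -m inch '0 .005 0 0 0 0 0; 0 .005 0 0 0 0 0; 0 .005 0 0 0 0 0; 0 .005 0 0 0 0 0; 0 .004 0 0 0 0 0'
python3 -c "
from h import *
import cv2
print(w2s(s,r.get_state()['tcp_pos']))
b=r.capture('scene')[140:260,260:420]
cv2.imwrite('pics/a2.png',cv2.resize(b,None,fx=4,fy=4,interpolation=3)[:,:,::-1])"
```

```text
time_s: 4.17
tcp_pos: [0.465, -0.1862, 0.0142]
eef_rot: [-180.0, 0.0, -176.1]
contact_force: [-0.1, -6.0, 2.2]
gripper_width: 0.0003
time_s: 4.58
tcp_pos: [0.4632, -0.1626, 0.0142]
eef_rot: [-180.0, -0.0, -176.1]
contact_force: [-0.5, -9.7, 1.6]
gripper_width: 0.0008
[[ 0.15403332 -0.00069688  0.01418694]]
```

View pics/a2.png

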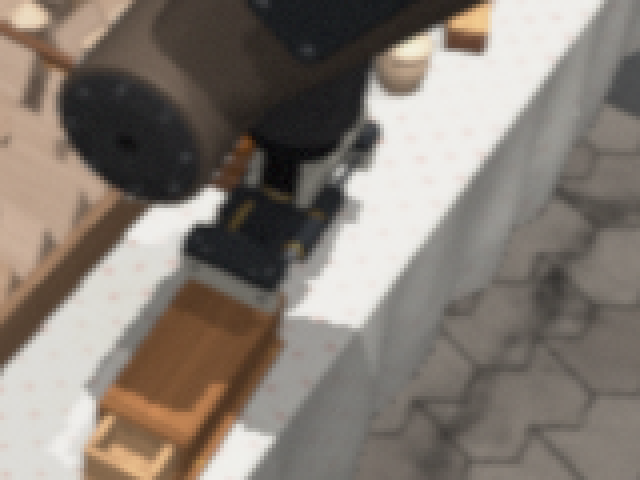

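The drawer is coming out of the mouth at zoom pixel (130, 450). The force of 9.7 N means the stroke is nearly complete.

```bash
python3 -m inch '0 .003 0 0 0 0 0; 0 .003 0 0 0 0 0; 0 0 0 0 0 0 0'; python3 -m inch '0 .003 0 0 0 0 0; 0 0 0 0 0 0 0'; python3 -m inch '0 .002 0 0 0 0 0; 0 0 0 0 0 0 0'
python3 -c "
from h import *
import cv2
print(w2s(s,r.get_state()['tcp_pos']))
b=r.capture('scene')[140:300,220:420]
cv2.imwrite('pics/a3.png',cv2.resize(b,None,fx=3.5,fy=3.5,interpolation=3)[:,:,::-1])"
```

```text
time_s: 4.88
tcp_pos: [0.4628, -0.1566, 0.0142]
eef_rot: [-180.0, -0.0, -176.1]
contact_force: [-0.4, -7.6, 2.8]
gripper_width: 0.0004
time_s: 5.05
tcp_pos: [0.4626, -0.1537, 0.0142]
eef_rot: [-180.0, -0.0, -176.1]
contact_force: [-0.4, -7.4, 2.0]
gripper_width: 0.0004
time_s: 5.22
tcp_pos: [0.4624, -0.1519, 0.0142]
eef_rot: [-179.9, -0.0, -176.1]
contact_force: [-0.6, -8.6, 1.6]
gripper_width: 0.0005
[[ 0.14331958 -0.00076328  0.01418145]]
```

View pics/a3.png

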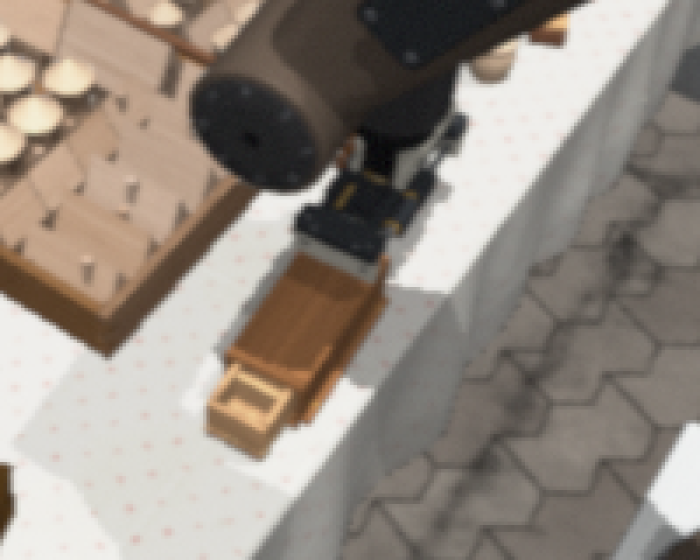

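```bash
python3 -m inch '0 .003 0 0 0 0 0; 0 0 0 0 0 0 0'; python3 -m inch '0 .003 0 0 0 0 0; 0 0 0 0 0 0 0';python3 -m inch '0 .002 0 0 0 0 0; 0 0 0 0 0 0 0'
python3 -c "
from h import *
print(w2s(s,r.get_state()['tcp_pos']))"
```

```text
time_s: 5.43
tcp_pos: [0.4623, -0.1512, 0.0145]
eef_rot: [-179.8, -0.1, -176.1]
contact_force: [2.5, -30.5, -1.1]
gripper_width: 0.0004
time_s: 5.6
tcp_pos: [0.4622, -0.1506, 0.0147]
eef_rot: [-179.6, -0.1, -176.0]
contact_force: [5.1, -55.7, -3.3]
gripper_width: 0.0004
time_s: 5.77
tcp_pos: [0.4622, -0.1502, 0.0149]
eef_rot: [-179.6, -0.1, -176.0]
contact_force: [7.7, -69.2, -5.6]
gripper_width: -0.0002
[[ 0.14161218 -0.00082765  0.01487206]]
```

Hard stop reached at 69 N against the commanded overshoot, with the pose stalled. Now I'll back off and move up over the mouth.

```bash
python3 -m inch '0 -.016 0 0 0 0 0; 0 -.016 0 0 0 0 0; 0 -.016 0 0 0 0 0; 0 -.016 0 0 0 0 0; 0 -.014 0 0 0 0 0; 0 0 -.03 0 0 0 0; 0 0 -.035 0 0 0 0; 0 0 -.035 0 0 0 .5; 0 0 -.035 0 0 0 1; 0 0 0 0 0 -.1 1; 0 0 0 0 0 -.1 1; 0 0 0 0 0 -.1 1; 0 0 0 0 0 -.1 1; 0 0 0 0 0 -.1 1; 0 0 0 0 0 -.1 1; 0 0 0 0 0 -.1 1; 0 0 0 0 0 -.1 1'
python3 -c "
from h import *
plan(sp(-.088,0,.15),np.degrees(s[2]))"
```

```text
time_s: 7.18
tcp_pos: [0.4671, -0.2208, 0.1488]
eef_rot: [180.0, 0.0, -130.0]
contact_force: [-0.2, -0.7, 0.0]
gripper_width: 0.0616
turn rotvec [ 4.000e-04  3.000e-04 -7.685e-01]  shift(final axes) [-0.3003 -0.0009 -0.0012]  shift(now axes) [-0.2165  0.2081 -0.0011]
pos [ 0.4671 -0.2208  0.1488] rot [ 1.7997e+02  1.0000e-02 -1.3002e+02] t 7.18 F [-0.2 -0.7  0. ] w 0.0616 j [ -3.5   9.5 -25.4  -0.  -55.1 -36.5]
```

```bash
python3 -m inch '0 0 0 0 0 -.096 1; 0 0 0 0 0 -.096 1; 0 0 0 0 0 -.096 1; 0 0 0 0 0 -.096 1; 0 0 0 0 0 -.096 1; 0 0 0 0 0 -.096 1; 0 0 0 0 0 -.096 1; 0 0 0 0 0 -.0965 1; -.02 0 0 0 0 0 1; -.028 0 0 0 0 0 1; -.028 0 0 0 0 0 1; -.028 0 0 0 0 0 1; -.028 0 0 0 0 0 1; -.028 0 0 0 0 0 1; -.028 0 0 0 0 0 1; -.028 0 0 0 0 0 1; -.028 0 0 0 0 0 1; -.028 0 0 0 0 0 1; -.028 0 0 0 0 0 1; 0 0 0 0 0 0 1'
python3 -c "
from h import *
plan(sp(-.088,0,.015),np.degrees(s[2]))
b=r.capture('scene')[180:300,220:380]
cv2.imwrite('pics/a4.png',cv2.resize(b,None,fx=5,fy=5,interpolation=3)[:,:,::-1])
b=r.capture('top')[200:320,180:380]
cv2.imwrite('pics/a4t.png',cv2.resize(b,None,fx=4,fy=4,interpolation=3)[:,:,::-1])
"
```

```text
time_s: 8.85
tcp_pos: [0.4478, 0.0819, 0.1492]
eef_rot: [-179.9, 0.1, -86.1]
contact_force: [1.4, 0.4, 1.1]
gripper_width: 0.0878
turn rotvec [-0.0011  0.0009 -0.0021]  shift(final axes) [0.003  0.0011 0.1342]  shift(now axes) [0.0031 0.0012 0.1342]
pos [0.4478 0.0819 0.1492] rot [-1.7994e+02  5.0000e-02 -8.6110e+01] t 8.85 F [1.4 0.4 1.1] w 0.0878 j [ 35.3   3.5 -32.4  -0.  -54.  -31.4]
```

View pics/a4.png

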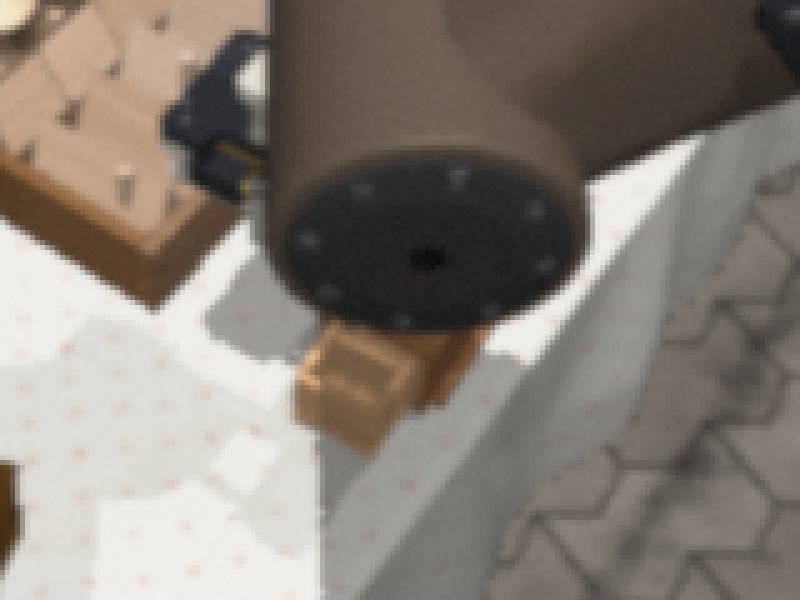

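View pics/a4t.png

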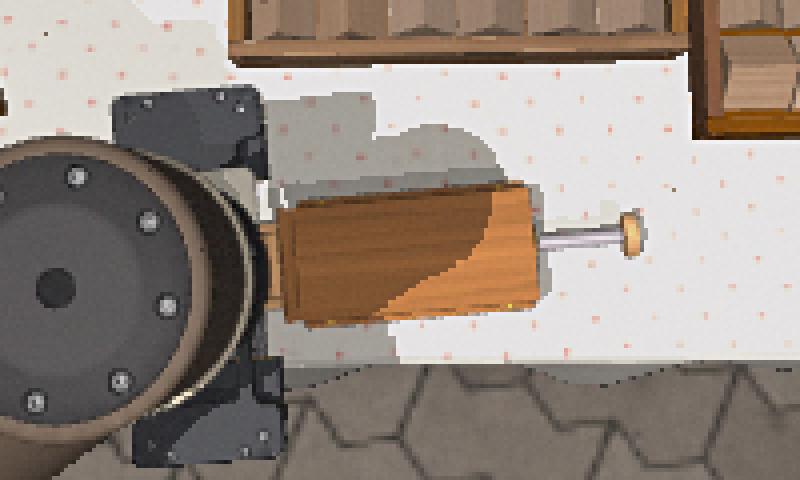

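Run:
```python
from h import *
for n,z,q in [("botL",.010,(295,418)),("botR",.010,(375,455)),("topL",.054,(297,375)),("topR",.054,(383,412))]:
    w=back("scene",[(220+q[0]/5,180+q[1]/5)],z); print(n,w.round(4),w2s(s,w).round(4))
for n,z,q in [("topR bk",.064,(525,183)),("botbk",.064,(540,303)),("lipT",.064,(278,208)),("lipB",.064,(288,322)),("btn",.033,(641,232))]:
    w=back("top",[(180+q[0]/4,200+q[1]/4)],z); print(n,w.round(4),w2s(s,w).round(4))
```

```text
botL [[0.4706 0.1004 0.01  ]] [[-0.1078  0.0251  0.01  ]]
botR [[0.419  0.0937 0.01  ]] [[-0.1047 -0.0269  0.01  ]]
topL [[0.4712 0.099  0.054 ]] [[-0.1064  0.0255  0.054 ]]
topR [[0.4182 0.0908 0.054 ]] [[-0.102  -0.0279  0.054 ]]
topR bk [[ 0.499  -0.1078  0.064 ]] [[0.1018 0.0388 0.064 ]]
botbk [[ 0.4227 -0.1152  0.064 ]] [[ 0.1038 -0.0378  0.064 ]]
lipT [[0.4857 0.0515 0.064 ]] [[-0.058   0.0367  0.064 ]]
lipB [[0.4133 0.0457 0.064 ]] [[-0.0573 -0.0359  0.064 ]]
btn [[ 0.4668 -0.1856  0.033 ]] [[0.1772 0.0012 0.033 ]]
```

```bash
python3 -m inch '.004 .001 .015 0 0 0 1; 0 0 .025 0 0 0 1; 0 0 .025 0 0 0 1; 0 0 .025 0 0 0 1; 0 0 .02 0 0 0 1; 0 0 .015 0 0 0 1; 0 0 .009 0 0 0 1; 0 0 0 0 0 0 1; 0 0 0 0 0 0 1'
python3 -m inch '0 0 0 0 0 0 0;0 0 0 0 0 0 0;0 0 0 0 0 0 0;0 0 0 0 0 0 0;0 0 0 0 0 0 0;0 0 0 0 0 0 0' 25
python3 -c "
from h import *
print(w2s(s,r.get_state()['tcp_pos']))"
```

```text
time_s: 9.7
tcp_pos: [0.4466, 0.0732, 0.0147]
eef_rot: [179.9, -0.0, -86.3]
contact_force: [0.2, 0.4, 0.6]
gripper_width: 0.0874
time_s: 10.2
tcp_pos: [0.4474, 0.0744, 0.0153]
eef_rot: [-179.9, 0.0, -86.3]
contact_force: [0.3, 1.5, 2.3]
gripper_width: 0.0561
[[-8.34958733e-02  6.00366417e-05  1.53478682e-02]]
```

```bash
python3 -m inch '-.006 0 0 0 0 0 0; -.008 0 0 0 0 0 0; -.008 0 0 0 0 0 0; -.008 0 0 0 0 0 0; -.008 0 0 0 0 0 0; -.008 0 0 0 0 0 0; -.004 0 0 0 0 0 0; 0 0 0 0 0 0 0'
python3 -c "
from h import *
print(r.get_state()['moment'],w2s(s,r.get_state()['tcp_pos']))
b=r.capture('scene')[180:300,220:380]
cv2.imwrite('pics/a5.png',cv2.resize(b,None,fx=5,fy=5,interpolation=3)[:,:,::-1])"
```

```text
time_s: 10.87
tcp_pos: [0.4439, 0.1255, 0.015]
eef_rot: [-180.0, 0.0, -86.2]
contact_force: [-1.2, 3.4, 2.7]
gripper_width: 0.0558
[ 0.76048632  0.64422673 -0.04265502] [[-0.13473521  0.00017074  0.01497423]]
```

View pics/a5.png

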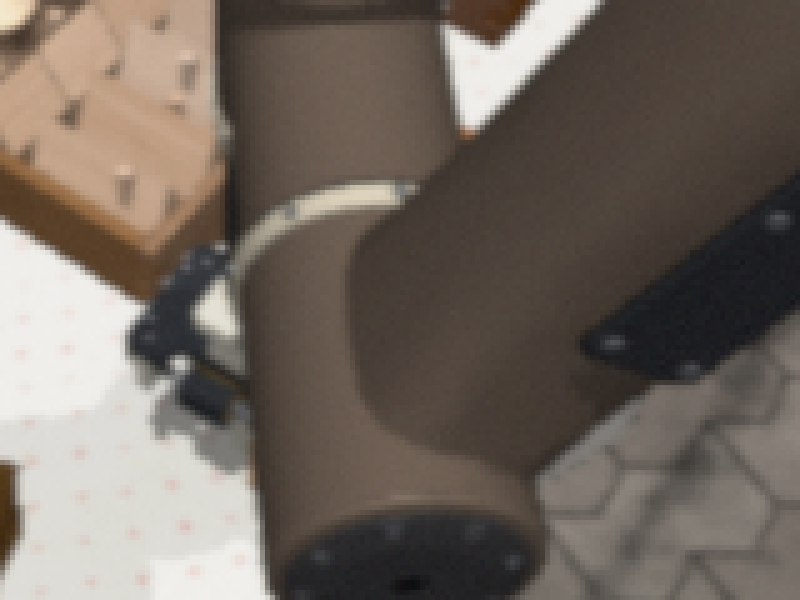

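```bash
python3 -m inch '0 0 0 0 0 0 0; -.006 0 0 0 0 0 0; -.008 0 0 0 0 0 0; -.008 0 0 0 0 0 0; -.008 0 0 0 0 0 0; -.008 0 0 0 0 0 0; -.008 0 0 0 0 0 0; -.007 0 0 0 0 0 0; -.005 0 0 0 0 0 0; 0 0 0 0 0 0 0; 0 0 0 0 0 0 0' 40
python3 -c "
from h import *
st=r.get_state();print(st['moment'],w2s(s,st['tcp_pos']))
b=r.capture('scene')[150:310,220:430]
cv2.imwrite('pics/a6.png',cv2.resize(b,None,fx=3.7,fy=3.7,interpolation=3)[:,:,::-1])
b=r.capture('top')[140:320,100:380]
cv2.imwrite('pics/a6t.png',cv2.resize(b,None,fx=2.8,fy=2.8,interpolation=3)[:,:,::-1])"
```

```text
time_s: 11.83
tcp_pos: [0.4398, 0.1821, 0.0149]
eef_rot: [180.0, -0.0, -86.2]
contact_force: [0.8, 0.2, -2.0]
gripper_width: 0.0564
[0.06212589 0.05684564 0.01201105] [[-1.91474469e-01  3.77935454e-05  1.48530644e-02]]
```

View pics/a6.png

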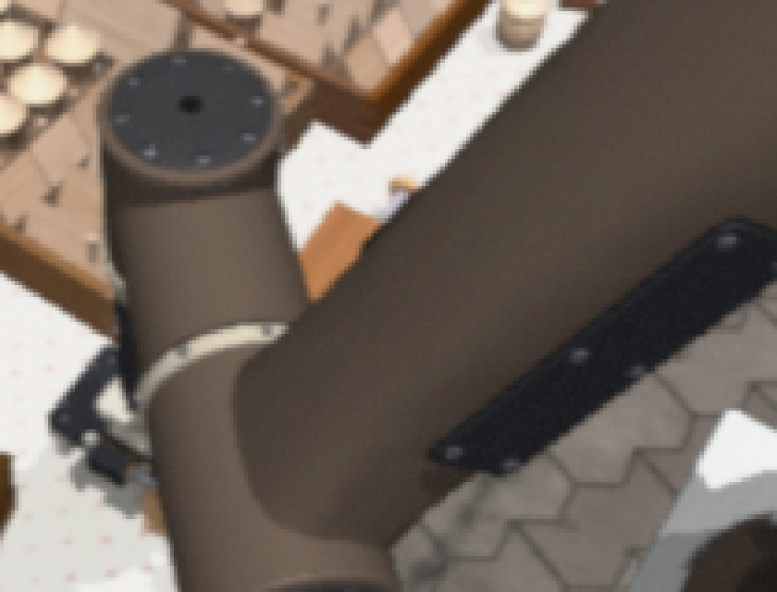

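View pics/a6t.png

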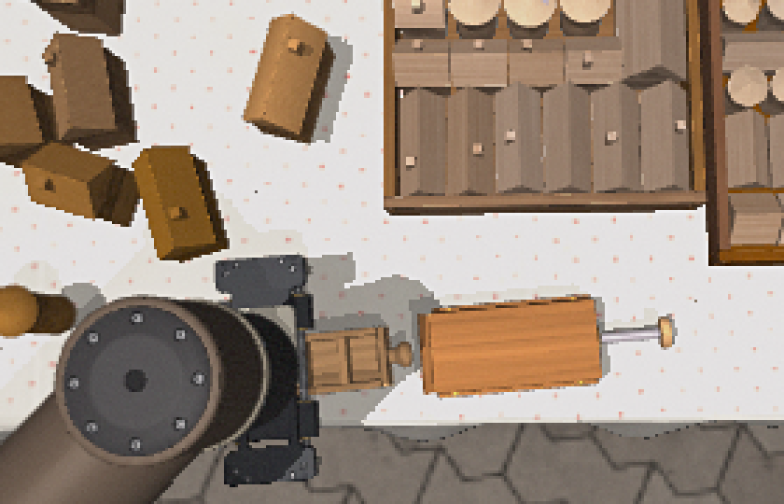

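```bash
python3 -m inch '0 0 .004 0 0 0 0; 0 0 .004 0 0 0 0; 0 0 .001 0 0 0 0; 0 0 0 0 0 0 0; 0 0 0 0 0 0 .8; 0 0 0 0 0 0 .8; 0 0 0 0 0 0 .8; .008 0 -.006 0 0 0 .8; .015 0 -.003 0 0 0 .8; .015 0 0 0 0 0 .8; .015 0 0 0 0 0 .8; 0 0 0 0 0 0 .8; 0 0 0 0 0 0 .8'
python3 -c "
from h import *
st=r.get_state();print(st['moment'],w2s(s,st['tcp_pos']))
b=r.capture('top')[200:320,130:330]
cv2.imwrite('pics/a7t.png',cv2.resize(b,None,fx=4,fy=4,interpolation=3)[:,:,::-1])"
```

```text
time_s: 13.02
tcp_pos: [0.4436, 0.1283, 0.0154]
eef_rot: [-180.0, 0.0, -86.3]
contact_force: [0.5, 0.1, 0.8]
gripper_width: 0.0703
[0.02708561 0.09297828 0.00582993] [[-1.37526636e-01  3.82791862e-05  1.54428260e-02]]
```

View pics/a7t.png

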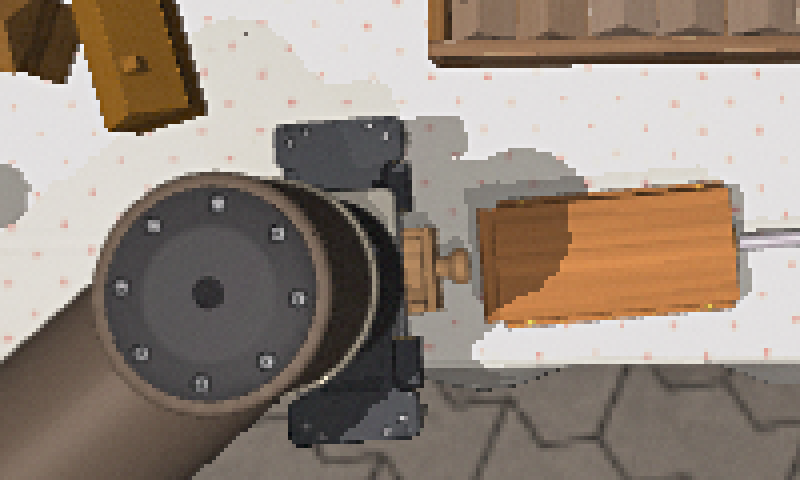

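```bash
python3 -m inch '0 0 .004 0 0 0 .8; 0 0 0 0 0 0 0; 0 0 0 0 0 0 0; 0 0 0 0 0 0 0; 0 0 0 0 0 0 0; 0 0 0 0 0 0 0; 0 0 0 0 0 0 0' 40
python3 -c "
from h import *
st=r.get_state();print(st['moment'],w2s(s,st['tcp_pos']))
for z,q in [(.023,(473,265)),(.044,(438,227)),(.044,(442,313)),(.064,(480,210)),(.064,(490,322))]: print(w2s(s,back('top',[(130+q[0]/4,200+q[1]/4)],z)).round(4))
plan((.428,.158,.03))"
```

```text
time_s: 13.65
tcp_pos: [0.4432, 0.129, 0.0108]
eef_rot: [180.0, -0.0, -86.3]
contact_force: [0.1, -0.1, -2.0]
gripper_width: 0.056
[-0.09544266  0.05919054  0.01981301] [[-0.13826214 -0.00024756  0.01084553]]
[[-0.0675  0.0007  0.023 ]]
[[-0.0867  0.0273  0.044 ]]
[[-0.0882 -0.0284  0.044 ]]
[[-0.0569  0.0353  0.064 ]]
[[-0.056 -0.036  0.064]]
turn rotvec [0. 0. 0.]  shift(final axes) [-0.0299  0.0133 -0.0192]  shift(now axes) [-0.0299  0.0133 -0.0192]
pos [0.4432 0.129  0.0108] rot [ 1.7998e+02 -1.0000e-02 -8.6260e+01] t 13.65 F [ 0.1 -0.1 -2. ] w 0.056 j [ 40.8  16.1 -40.8  -0.  -33.2 -37. ]
```

```bash
python3 -c "
from h import *
for q in [(205,112),(110,131),(205,112),(75,0)]:
  for z in (0,.06,.12): print(q,z,back('top',[(130+q[0]/4,200+q[1]/4)],z).round(3))
"; python3 -m inch '-.004 .002 -.005 0 0 0 0; -.006 .003 -.005 0 0 0 0; -.006 .003 -.005 0 0 0 0; -.006 .003 -.004 0 0 0 0; -.006 .0023 0 0 0 0 0; -.002 0 0 0 0 0 0; 0 0 0 0 0 0 0'
```

```text
(205, 112) 0 [[0.557 0.245 0.   ]]
(205, 112) 0.06 [[0.551 0.23  0.06 ]]
(205, 112) 0.12 [[0.546 0.215 0.12 ]]
(110, 131) 0 [[0.545 0.31  0.   ]]
(110, 131) 0.06 [[0.54  0.292 0.06 ]]
(110, 131) 0.12 [[0.535 0.273 0.12 ]]
(205, 112) 0 [[0.557 0.245 0.   ]]
(205, 112) 0.06 [[0.551 0.23  0.06 ]]
(205, 112) 0.12 [[0.546 0.215 0.12 ]]
(75, 0) 0 [[0.637 0.337 0.   ]]
(75, 0) 0.06 [[0.627 0.317 0.06 ]]
(75, 0) 0.12 [[0.617 0.297 0.12 ]]
time_s: 14.23
tcp_pos: [0.4281, 0.1589, 0.0301]
eef_rot: [-180.0, 0.0, -86.2]
contact_force: [1.1, 0.4, -1.7]
gripper_width: 0.0558
```

```bash
python3 -m inch '0 0 0 0 0 -.05 0; 0 0 0 0 0 -.1 0; 0 0 0 0 0 -.12 0; 0 0 0 0 0 -.12 0; 0 0 0 0 0 -.12 0; 0 0 0 0 0 -.12 0; 0 0 0 0 0 -.12 0; 0 0 0 0 0 -.12 0; 0 0 0 0 0 -.12 0; 0 0 0 0 0 -.12 0; 0 0 0 0 0 -.12 0; 0 0 0 0 0 -.12 0; 0 0 0 0 0 -.12 0; 0 0 0 0 0 -.12 0; 0 0 0 0 0 -.12 0; 0 0 0 0 0 -.12 0; 0 0 0 0 0 -.12 0; 0 0 0 0 0 -.12 0' ; python3 -m inch '0 0 0 0 0 -.12 0; 0 0 0 0 0 -.12 0; 0 0 0 0 0 -.12 0; 0 0 0 0 0 -.12 0; 0 0 0 0 0 -.12 0; 0 0 0 0 0 -.12 0; 0 0 0 0 0 -.12 0; 0 0 0 0 0 -.12 0; 0 0 0 0 0 -.1116 0; 0 0 0 0 0 0 0; 0 0 0 0 0 0 0'
python3 -c "
from h import *
plan(sp(-.158,0,.0225),np.degrees(s[2])+179.8)
b=r.capture('scene')[150:310,220:430]
cv2.imwrite('pics/a8.png',cv2.resize(b,None,fx=3.7,fy=3.7,interpolation=3)[:,:,::-1])
b=r.capture('top')[200:320,130:330]
cv2.imwrite('pics/a8t.png',cv2.resize(b,None,fx=4,fy=4,interpolation=3)[:,:,::-1])"
```

```text
time_s: 15.73
tcp_pos: [0.4281, 0.1578, 0.0297]
eef_rot: [180.0, 0.0, 32.7]
contact_force: [0.7, 0.1, -2.6]
gripper_width: 0.0561
time_s: 16.65
tcp_pos: [0.4281, 0.1579, 0.0297]
eef_rot: [-180.0, 0.0, 93.5]
contact_force: [-0.5, 0.3, -2.3]
gripper_width: 0.0559
turn rotvec [-0.0004  0.0003 -0.005 ]  shift(final axes) [-0.0101  0.0134  0.0072]  shift(now axes) [-0.01    0.0134  0.0072]
pos [0.4281 0.1579 0.0297] rot [-1.7998e+02  2.0000e-02  9.3530e+01] t 16.65 F [-0.5  0.3 -2.3] w 0.0559 j [ 45.1  13.7 -40.4  -0.  -35.9 138.4]
```

View pics/a8.png

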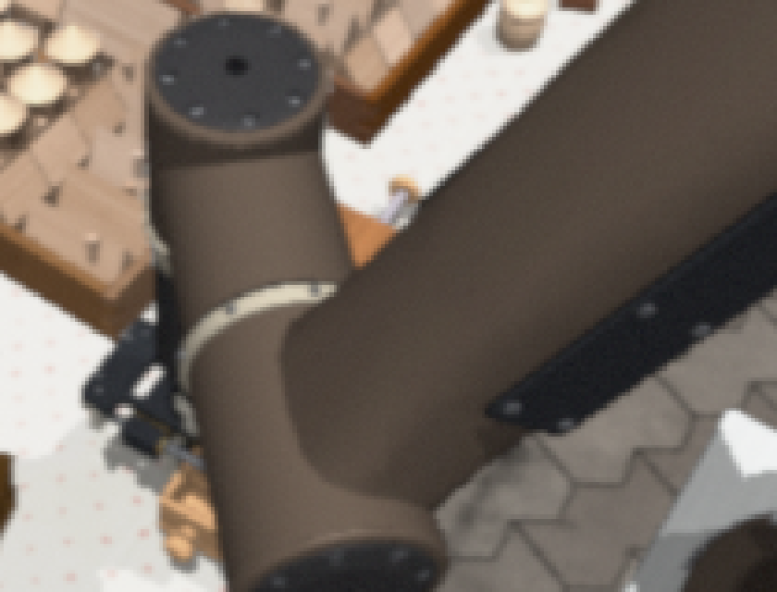

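View pics/a8t.png

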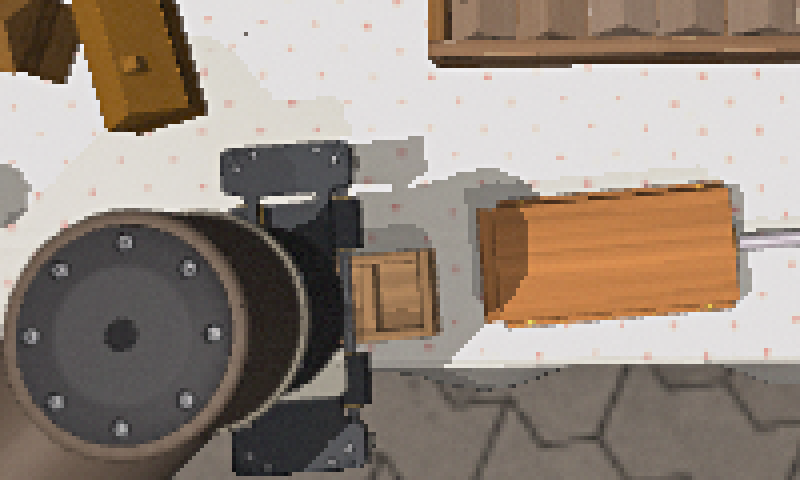

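```bash
python3 -m inch '0 .006 .003 0 0 -.006 0; 0 .0074 .0044 0 0 0 0; 0 0 0 0 0 0 0; 0 0 0 0 0 0 0; 0 0 0 0 0 0 0'
python3 -c "
from h import *
plan(sp(-.158,0,.0223),np.degrees(s[2])+179.8)
b=r.capture('top')[200:320,130:330]
cv2.imwrite('pics/a9t.png',cv2.resize(b,None,fx=4,fy=4,interpolation=3)[:,:,::-1])"
```

```text
time_s: 17.17
tcp_pos: [0.4415, 0.1587, 0.0222]
eef_rot: [-180.0, 0.0, 94.0]
contact_force: [-0.3, 0.3, -1.6]
gripper_width: 0.0557
turn rotvec [-0.0008  0.0006  0.0037]  shift(final axes) [-0.01   -0.     -0.0001]  shift(now axes) [-0.01   -0.0001 -0.0001]
pos [0.4415 0.1587 0.0222] rot [-1.7996e+02  3.0000e-02  9.4030e+01] t 17.17 F [-0.3  0.3 -1.6] w 0.0557 j [ 43.9  15.5 -39.2  -0.  -35.4 140.1]
```

View pics/a9t.png

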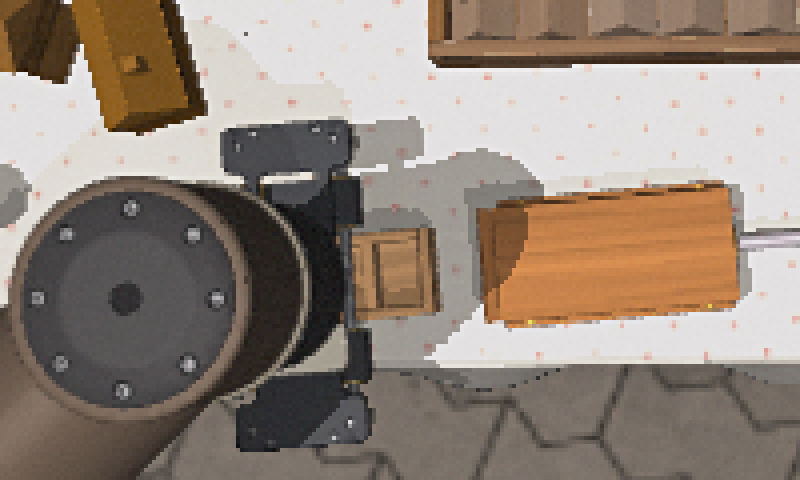

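Aligned: the drawer end at (437, 272) lines up with the mouth axis. I'll insert in small steps and watch the force.

```bash
python3 -m inch '-.006 0 0 0 0 0 0; -.008 0 0 0 0 0 0; -.008 0 0 0 0 0 0; -.006 0 0 0 0 0 0; -.004 0 0 0 0 0 0'; python3 -m inch '-.004 0 0 0 0 0 0; -.004 0 0 0 0 0 0; -.004 0 0 0 0 0 0'; python3 -m inch '-.004 0 0 0 0 0 0; -.004 0 0 0 0 0 0'
python3 -c "
from h import *
st=r.get_state();print(st['moment'],w2s(s,st['tcp_pos']))
b=r.capture('top')[200:320,130:330]
cv2.imwrite('pics/b1.png',cv2.resize(b,None,fx=4,fy=4,interpolation=3)[:,:,::-1])"
```

```text
time_s: 17.63
tcp_pos: [0.4436, 0.1258, 0.0226]
eef_rot: [-180.0, 0.0, 94.0]
contact_force: [0.3, 0.3, -2.3]
gripper_width: 0.0557
time_s: 17.88
tcp_pos: [0.4448, 0.1147, 0.0226]
eef_rot: [180.0, -0.0, 94.1]
contact_force: [-0.1, -0.3, -1.6]
gripper_width: 0.0556
time_s: 18.05
tcp_pos: [0.4453, 0.1068, 0.0226]
eef_rot: [180.0, -0.0, 94.1]
contact_force: [0.5, 0.1, -1.9]
gripper_width: 0.056
[-0.06492987  0.02890691 -0.02551221] [[-0.11597082  0.00027246  0.02255992]]
```

View pics/b1.png

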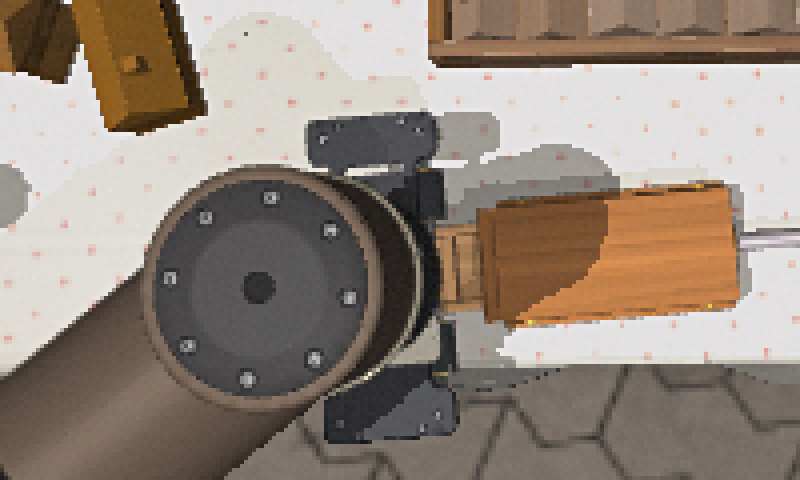

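```bash
python3 -m inch '-.006 0 0 0 0 0 0; -.006 0 0 0 0 0 0; -.006 0 0 0 0 0 0; -.006 0 0 0 0 0 0';  python3 -m inch '-.005 0 0 0 0 0 0; -.004 0 0 0 0 0 0; -.004 0 0 0 0 0 0; -.002 0 0 0 0 0 0; 0 0 0 0 0 0 0'
python3 -c "
from h import *
st=r.get_state();print(st['moment'],w2s(s,st['tcp_pos']))
b=r.capture('top')[200:320,130:330]
cv2.imwrite('pics/b2.png',cv2.resize(b,None,fx=4,fy=4,interpolation=3)[:,:,::-1])
b=r.capture('scene')[150:310,220:430]
cv2.imwrite('pics/b2s.png',cv2.resize(b,None,fx=3.7,fy=3.7,interpolation=3)[:,:,::-1])"
```

```text
time_s: 18.43
tcp_pos: [0.4469, 0.0825, 0.0225]
eef_rot: [-180.0, 0.0, 94.1]
contact_force: [0.2, -0.2, -2.2]
gripper_width: 0.0561
time_s: 18.85
tcp_pos: [0.448, 0.0678, 0.0226]
eef_rot: [-180.0, 0.0, 94.1]
contact_force: [0.2, -0.6, -1.5]
gripper_width: 0.0559
[-0.14741873  0.04215366  0.0217959 ] [[-0.07686359  0.00022685  0.02256456]]
```

View pics/b2.png

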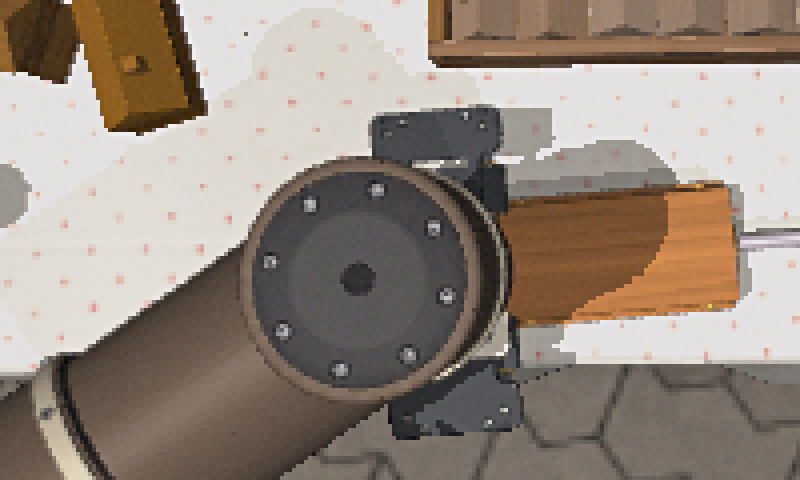

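View pics/b2s.png

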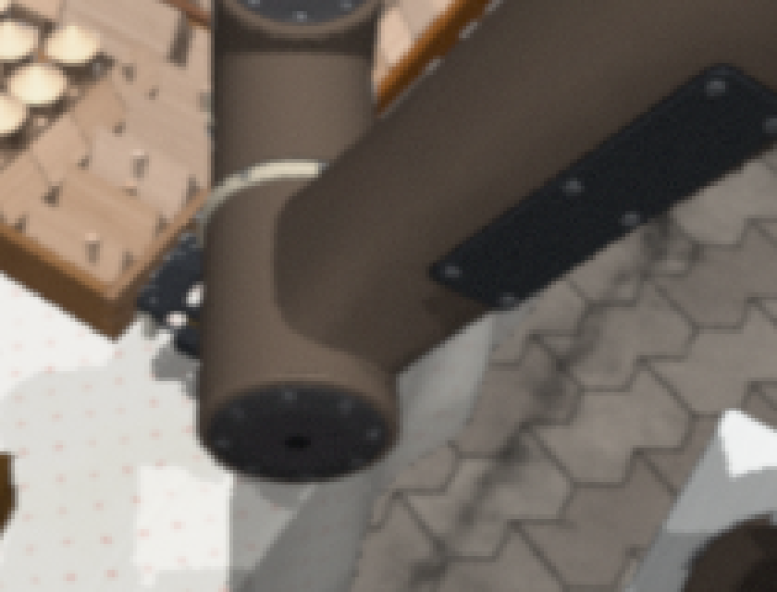

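```bash
python3 -m inch '0 0 .001 0 0 0 0; 0 0 0 0 0 0 .8; 0 0 0 0 0 0 .8; 0 0 0 0 0 0 .8; .01 0 0 0 0 0 .8; .012 0 0 0 0 0 .8; .008 0 0 0 0 0 .8; 0 0 0 0 0 0 .8; 0 0 0 0 0 0 0; 0 0 0 0 0 0 0;0 0 0 0 0 0 0;0 0 0 0 0 0 0; 0 0 0 0 0 0 0' 25
python3 -c "
from h import *
st=r.get_state();print(st['moment'],w2s(s,st['tcp_pos']))
b=r.capture('top')[200:320,130:330]
cv2.imwrite('pics/b3.png',cv2.resize(b,None,fx=4,fy=4,interpolation=3)[:,:,::-1])"
python3 -m inch '-.004 0 0 0 0 0 0; -.006 0 0 0 0 0 0; -.006 0 0 0 0 0 0; -.006 0 0 0 0 0 0; -.005 0 0 0 0 0 0; -.003 0 0 0 0 0 0; 0 0 0 0 0 0 0'
```

```text
time_s: 20.03
tcp_pos: [0.4459, 0.098, 0.0216]
eef_rot: [-180.0, -0.0, 94.0]
contact_force: [-0.9, 1.5, -0.5]
gripper_width: 0.0559
[0.39185913 0.28998026 0.00962127] [[-0.10717701  0.00020935  0.02155502]]
time_s: 20.67
tcp_pos: [0.4499, 0.0718, 0.0235]
eef_rot: [179.7, -0.3, 94.0]
contact_force: [-15.3, 23.8, 20.8]
gripper_width: 0.0558
```

View pics/b3.png

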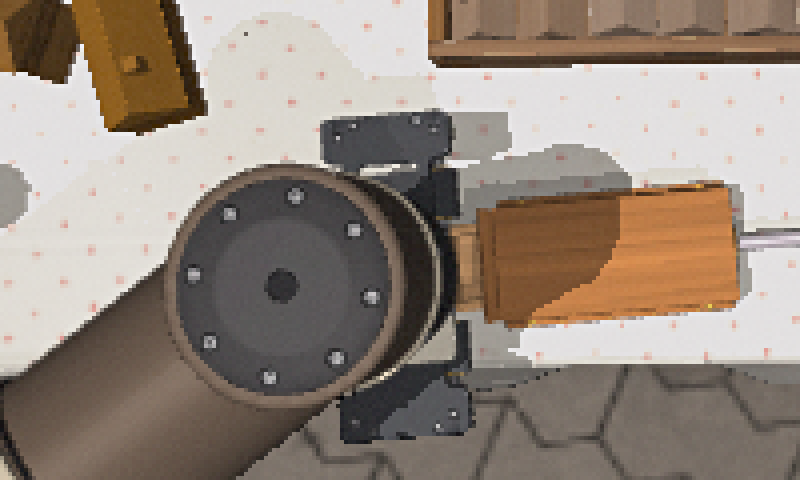

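The insertion met resistance: 24 N along the axis and 21 N up, probably because the drawer was gripped slightly tilted. I'll release it and look before pushing on.

```bash
python3 -m inch '0 0 0 0 0 0 .8; 0 0 0 0 0 0 .8; 0 0 0 0 0 0 .8; .015 0 0 0 0 0 .8; .02 0 0 0 0 0 .8; .02 0 0 0 0 0 .8; .02 0 0 0 0 0 .8;.006 0 0 0 0 0 .8; 0 0 -.02 0 0 0 .8; 0 0 -.03 0 0 0 .8; 0 0 -.04 0 0 0 .8; 0 0 -.04 0 0 0 .8'
python3 -c "
from h import *
st=r.get_state();print(st['joints'].round(1),w2s(s,st['tcp_pos']))
b=r.capture('scene')[150:310,220:430]
cv2.imwrite('pics/b4s.png',cv2.resize(b,None,fx=3.7,fy=3.7,interpolation=3)[:,:,::-1])
b=r.capture('top')[200:320,130:330]
cv2.imwrite('pics/b4.png',cv2.resize(b,None,fx=4,fy=4,interpolation=3)[:,:,::-1])"
```

```text
time_s: 21.67
tcp_pos: [0.4413, 0.1475, 0.1521]
eef_rot: [-179.8, 0.1, 94.1]
contact_force: [1.5, 0.7, -0.4]
gripper_width: 0.0703
[ 42.8   4.5 -30.9   0.  -54.8 141.2] [[-0.15687835 -0.00088497  0.15214633]]
```

View pics/b4.png

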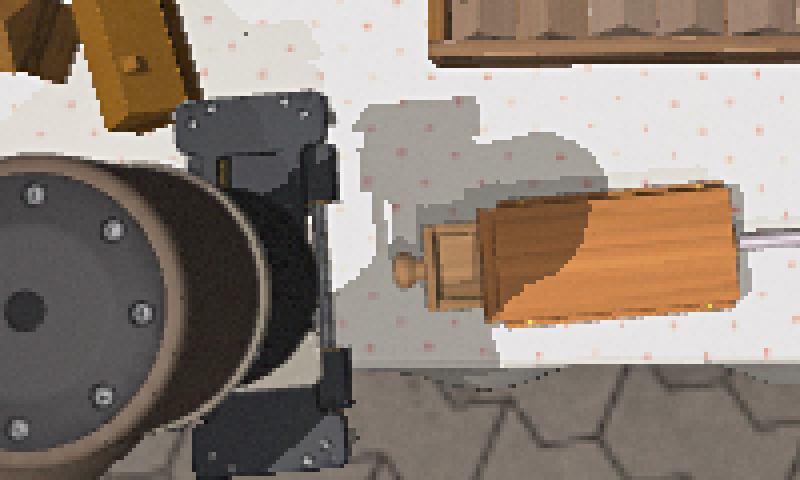

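View pics/b4s.png

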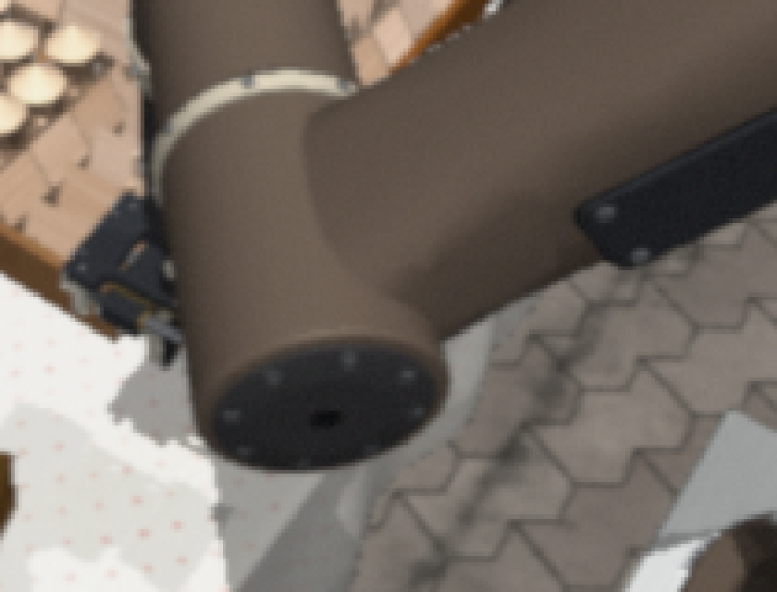

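```bash
python3 -m inch '0 .001 .02 0 0 0 0; 0 0 .025 0 0 0 0; 0 0 .025 0 0 0 0; 0 0 .025 0 0 0 0; 0 0 .02 0 0 0 0; 0 0 .015 0 0 0 0; 0 0 .005 0 0 0 0; 0 0 0 0 0 0 0; -.006 0 0 0 0 0 0; -.006 0 0 0 0 0 0; -.006 0 0 0 0 0 0; -.005 0 0 0 0 0 0'; python3 -m inch '-.005 0 0 0 0 0 0; -.004 0 0 0 0 0 0; -.004 0 0 0 0 0 0'; python3 -m inch '-.004 0 0 0 0 0 0; -.004 0 0 0 0 0 0'
python3 -c "
from h import *
st=r.get_state();print(st['moment'],w2s(s,st['tcp_pos']))
b=r.capture('top')[200:320,130:330]
cv2.imwrite('pics/b5.png',cv2.resize(b,None,fx=4,fy=4,interpolation=3)[:,:,::-1])"
```

```text
time_s: 22.77
tcp_pos: [0.4452, 0.1256, 0.0174]
eef_rot: [179.9, -0.0, 94.1]
contact_force: [-0.4, 0.3, -0.4]
gripper_width: 0.0009
time_s: 23.02
tcp_pos: [0.4464, 0.1132, 0.0171]
eef_rot: [179.9, -0.1, 94.1]
contact_force: [0.2, 2.8, 1.7]
gripper_width: 0.0004
time_s: 23.18
tcp_pos: [0.4468, 0.1052, 0.0168]
eef_rot: [179.9, -0.0, 94.1]
contact_force: [-0.1, 1.6, 1.3]
gripper_width: 0.0003
[0.78632887 0.09017431 0.02478018] [[-0.11428876  0.00169442  0.01682886]]
```

View pics/b5.png

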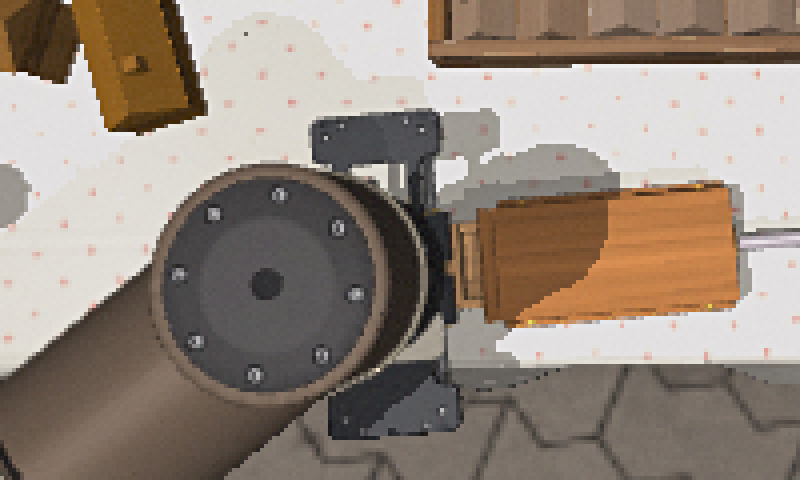

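Contact at 2–3 N and the drawer is sliding in. I'll keep going until it meets the stops.

```bash
python3 -m inch '-.004 0 0 0 0 0 0; -.004 0 0 0 0 0 0'; python3 -m inch '-.004 0 0 0 0 0 0; -.003 0 0 0 0 0 0'; python3 -m inch '-.003 0 0 0 0 0 0; -.002 0 0 0 0 0 0';python3 -m inch '-.002 0 0 0 0 0 0; 0 0 0 0 0 0 0'
```

```text
time_s: 23.4
tcp_pos: [0.447, 0.097, 0.0166]
eef_rot: [180.0, -0.0, 94.1]
contact_force: [-0.4, 2.6, 1.4]
gripper_width: 0.0003
time_s: 23.57
tcp_pos: [0.4475, 0.0898, 0.0165]
eef_rot: [-180.0, 0.0, 94.1]
contact_force: [1.1, 1.7, 0.6]
gripper_width: 0.0003
time_s: 23.73
tcp_pos: [0.4478, 0.0848, 0.0165]
eef_rot: [-180.0, 0.0, 94.1]
contact_force: [-0.1, 1.7, 0.7]
gripper_width: 0.0007
time_s: 23.9
tcp_pos: [0.4479, 0.0832, 0.0165]
eef_rot: [180.0, -0.0, 94.1]
contact_force: [0.0, 3.5, 1.2]
gripper_width: 0.0006
```

```bash
python3 -m inch '-.003 0 0 0 0 0 0; 0 0 0 0 0 0 0'; python3 -m inch '-.002 0 0 0 0 0 0; 0 0 0 0 0 0 0';python3 -c "
from h import *
st=r.get_state();print(st['moment'],w2s(s,st['tcp_pos']))"
```

```text
time_s: 24.07
tcp_pos: [0.4483, 0.0827, 0.0166]
eef_rot: [179.9, -0.2, 94.0]
contact_force: [-10.1, 21.4, 2.0]
gripper_width: 0.0002
time_s: 24.23
tcp_pos: [0.4485, 0.0824, 0.0167]
eef_rot: [179.9, -0.3, 94.0]
contact_force: [-17.0, 33.9, 3.2]
gripper_width: 0.0006
[12.02450739  6.17195049  0.02269474] [[-0.09139365  0.00172597  0.01667968]]
```

The drawer stopped hard at tool x = −91.4 mm in the sleeve frame. Home should be −82 − 9.5 = −91.5 mm. I'll retreat and check.

```bash
python3 -m inch '.005 0 0 0 0 0 0; .01 0 0 0 0 0 0; .015 0 0 0 0 0 0; .02 0 0 0 0 0 0; .015 0 0 0 0 0 0; 0 0 -.03 0 0 0 0; 0 0 -.04 0 0 0 0; 0 0 -.04 0 0 0 0; 0 0 -.04 0 0 0 0; 0 0 -.04 0 0 0 0; 0 0 -.03 0 0 0 0; 0 0 0 0 0 0 0'
python3 -m inch '-.04 -.02 0 0 0 0 0; -.04 -.02 0 0 0 0 0; -.04 0 0 0 0 0 0; -.04 0 0 0 0 0 0; -.04 0 0 0 0 0 0; -.04 0 0 0 0 0 0; -.04 0 0 0 0 0 0; -.04 0 0 0 0 0 0; -.04 0 0 0 0 0 0; -.04 0 0 0 0 0 0; 0 0 0 0 0 0 0; 0 0 0 0 0 0 0'
python3 -c "
from h import *
b=r.capture('scene')[170:290,240:400]
cv2.imwrite('pics/c1s.png',cv2.resize(b,None,fx=5,fy=5,interpolation=3)[:,:,::-1])
b=r.capture('top')[200:320,180:380]
cv2.imwrite('pics/c1.png',cv2.resize(b,None,fx=4,fy=4,interpolation=3)[:,:,::-1])"
```

```text
time_s: 25.23
tcp_pos: [0.4463, 0.1442, 0.2432]
eef_rot: [179.5, -0.2, 94.1]
contact_force: [2.2, 1.0, -0.3]
gripper_width: 0.0005
time_s: 26.23
tcp_pos: [0.424, -0.1962, 0.2364]
eef_rot: [179.5, 5.2, 90.1]
contact_force: [0.6, -0.3, -0.4]
gripper_width: 0.0004
```

View pics/c1.png

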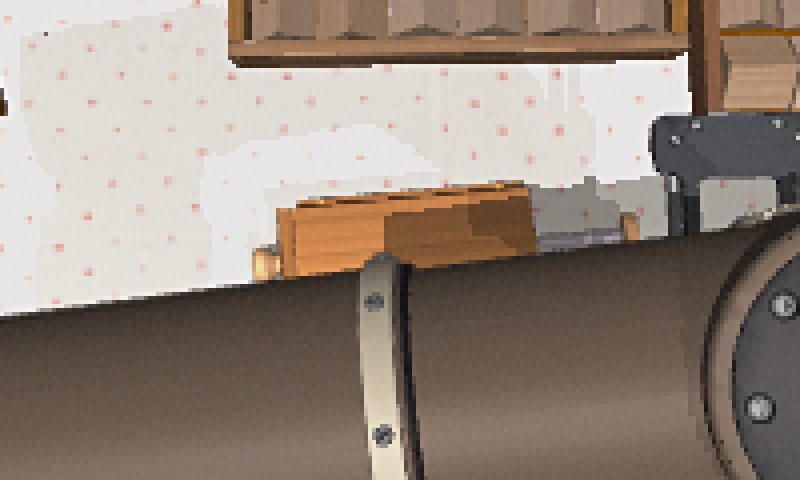

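View pics/c1s.png

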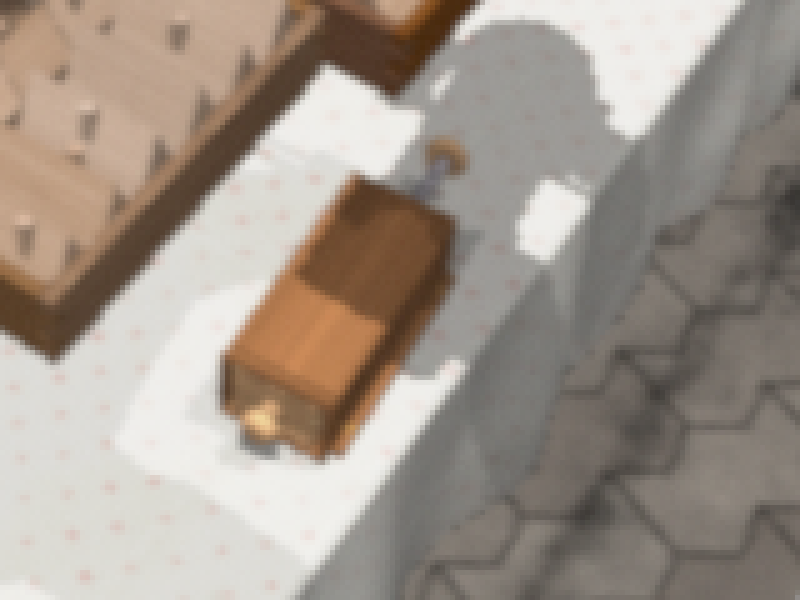

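Run:
```python
from h import *
b=r.capture('scene')
b=b[232:268,278:314]; cv2.imwrite('pics/c2.png',cv2.resize(b,(576,576),interpolation=cv2.INTER_CUBIC)[:,:,::-1])
b=r.capture('top')[245:285,236:276]; cv2.imwrite('pics/c2t.png',cv2.resize(b,(560,560),interpolation=cv2.INTER_CUBIC)[:,:,::-1])
for dx in (0,.004):
  print(dx)
  P=[(-.082+dx,0,.033),(-.06+dx,.028,.054),(-.06+dx,-.028,.054),(-.06+dx,-.028,.01),(-.062+dx,.0365,.064),(-.062+dx,-.0365,.064),(-.062+dx,.0295,.057),(-.062+dx,-.0295,.010)]
  a=proj('scene',s2w(s,P)); c=proj('top',s2w(s,P))
  for p,u,v in zip(P,a,c): print(np.round(p,3),((u-[278,232])*16).round(0),((v-[236,245])*14).round(0))
```

```text
0
[-0.082  0.     0.033] [211. 397.] [ 91. 308.]
[-0.06   0.028  0.054] [142. 178.] [186. 147.]
[-0.06  -0.028  0.054] [414. 315.] [210. 452.]
[-0.06  -0.028  0.01 ] [397. 446.] [227. 444.]
[-0.062  0.036  0.064] [ 98. 134.] [168. 101.]
[-0.062 -0.036  0.064] [454. 313.] [198. 502.]
[-0.062  0.03   0.057] [130. 172.] [174. 140.]
[-0.062 -0.03   0.01 ] [399. 458.] [218. 453.]
0.004
[-0.078  0.     0.033] [222. 381.] [112. 306.]
[-0.056  0.028  0.054] [154. 162.] [208. 145.]
[-0.056 -0.028  0.054] [424. 299.] [231. 450.]
[-0.056 -0.028  0.01 ] [408. 431.] [248. 442.]
[-0.058  0.036  0.064] [109. 118.] [189.  99.]
[-0.058 -0.036  0.064] [465. 297.] [220. 501.]
[-0.058  0.03   0.057] [141. 157.] [195. 138.]
[-0.058 -0.03   0.01 ] [410. 442.] [238. 451.]
```

View pics/c2.png

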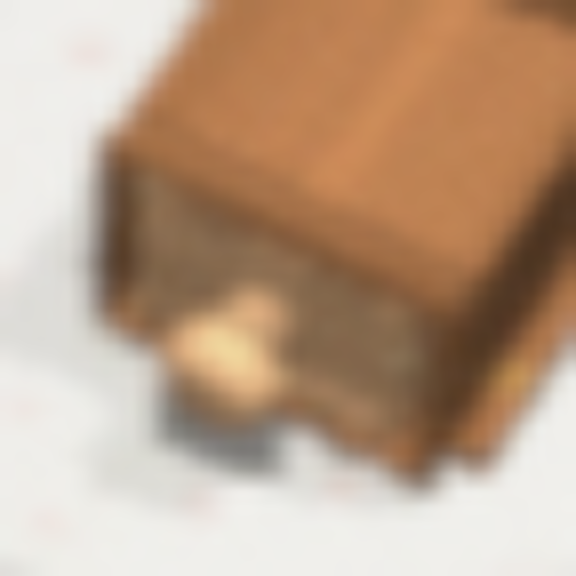

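View pics/c2t.png

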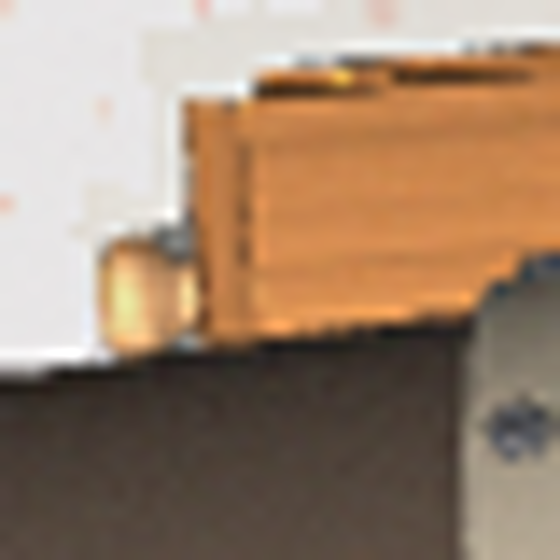

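By image, the knob tip to lip distance is within about 2 mm of home, which is too close to the 4 mm limit to trust. I'll check by touch instead: contact with the knob and contact with the sleeve lip should differ by 20 mm.

```bash
python3 -c "
from h import *
plan(sp(-.14,0,.2),np.degrees(s[2])+180)"
```

```text
turn rotvec [ 0.0084  0.0905 -0.0651]  shift(final axes) [0.3237 0.0412 0.037 ]  shift(now axes) [0.3277 0.0198 0.0078]
pos [ 0.4249 -0.195   0.237 ] rot [179.35   5.17  90.25] t 26.43 F [0.3 0.2 0.1] w 0.0007 j [  4.1  -1.6 -27.7   5.8 -63.7 173.6]
```

```bash
python3 -m inch '.02 0 0 0 0 0 0; .03 .002 0 0 0 0 0; .035 .002 0 0 0 0 0; .035 .002 0 0 0 0 0; .035 .002 0 0 0 0 0; .035 .002 0 0 0 0 0; .035 .002 0 0 0 0 0; .035 .002 0 0 0 0 0; .035 .002 0 0 0 0 0; .03 .002 0 0 0 0 0; 0 0 0 0 .09 0 0; 0 0 0 0 0 -.065 0; 0 0 0 0 0 0 0'
python3 -c "
from h import *
plan(sp(-.13,0,.017),np.degrees(s[2])+180)"
```

```text
time_s: 27.52
tcp_pos: [0.4414, 0.1293, 0.2081]
eef_rot: [179.3, 0.0, 94.3]
contact_force: [-0.4, 0.3, 0.2]
gripper_width: 0.0006
turn rotvec [0.0115 0.0005 0.0043]  shift(final axes) [-0.0087  0.0021  0.1911]  shift(now axes) [-0.0087 -0.0002  0.1911]
pos [0.4414 0.1293 0.2081] rot [1.7934e+02 3.0000e-02 9.4260e+01] t 27.52 F [-0.4  0.3  0.2] w 0.0006 j [ 41.4   0.2 -27.5   0.5 -61.8 142.7]
```

```bash
python3 -m inch '0 .002 .02 .0115 0 .004 0; 0 0 .03 0 0 0 0; 0 0 .03 0 0 0 0; 0 0 .03 0 0 0 0; 0 0 .025 0 0 0 0; 0 0 .013 0 0 0 0; -.01 0 0 0 0 0 0; -.012 0 0 0 0 0 0; -.012 0 0 0 0 0 0; -.012 0 0 0 0 0 0; -.008 0 0 0 0 0 0; 0 0 0 0 0 0 0;0 0 0 0 0 0 0'
python3 -c "
from h import *
plan(sp(-.08,0,.060),np.degrees(s[2])+180);print(w2s(s,r.get_state()['tcp_pos']))"
```

```text
time_s: 28.6
tcp_pos: [0.4479, 0.0736, 0.0607]
eef_rot: [179.9, 0.0, 93.7]
contact_force: [0.4, 0.5, 0.0]
gripper_width: 0.0005
turn rotvec [ 0.0012  0.0005 -0.0063]  shift(final axes) [-0.0027 -0.0005  0.0007]  shift(now axes) [-0.0027 -0.0005  0.0007]
pos [0.4479 0.0736 0.0607] rot [1.7993e+02 3.0000e-02 9.3660e+01] t 28.6 F [0.4 0.5 0. ] w 0.0005 j [ 3.440e+01  1.040e+01 -3.900e+01  1.000e-01 -4.060e+01  1.492e+02]
[[-0.08271402  0.000519    0.06066064]]
```

```bash
python3 -m inch '-.004 0 .001 0 0 -.005 0; -.002 0 0 0 0 0 0; 0 0 0 0 0 0 0'; for i in 1; do :; done; python3 -m inch '-.002 0 0 0 0 0 0; 0 0 0 0 0 0 0';python3 -m inch '-.0015 0 0 0 0 0 0; 0 0 0 0 0 0 0';python3 -m inch '-.0015 0 0 0 0 0 0; 0 0 0 0 0 0 0'
python3 -c "
from h import *
print(w2s(s,r.get_state()['tcp_pos']))"
```

```text
time_s: 28.85
tcp_pos: [0.4478, 0.0681, 0.059]
eef_rot: [-180.0, 0.1, 94.1]
contact_force: [0.2, -0.1, 0.1]
gripper_width: 0.0005
time_s: 29.02
tcp_pos: [0.4479, 0.0662, 0.059]
eef_rot: [-180.0, 0.1, 94.1]
contact_force: [-0.8, 0.2, 0.3]
gripper_width: 0.0002
time_s: 29.18
tcp_pos: [0.448, 0.0647, 0.0589]
eef_rot: [-180.0, 0.1, 94.1]
contact_force: [0.4, -0.4, 0.1]
gripper_width: 0.0007
time_s: 29.35
tcp_pos: [0.4482, 0.0632, 0.059]
eef_rot: [-180.0, 0.1, 94.1]
contact_force: [-0.6, -0.1, -0.4]
gripper_width: 0.0002
[[-7.22654652e-02  6.33249327e-05  5.89727638e-02]]
```

```bash
python3 -m inch '-.001 0 0 0 0 0 0; 0 0 0 0 0 0 0';  python3 -m inch '-.001 0 0 0 0 0 0; 0 0 0 0 0 0 0';python3 -m inch '-.001 0 0 0 0 0 0; 0 0 0 0 0 0 0';python3 -m inch '-.001 0 0 0 0 0 0; 0 0 0 0 0 0 0'
python3 -c "
from h import *
print(w2s(s,r.get_state()['tcp_pos']))"
```

```text
time_s: 29.52
tcp_pos: [0.4483, 0.0622, 0.059]
eef_rot: [-180.0, 0.1, 94.0]
contact_force: [-0.3, 0.0, -0.7]
gripper_width: 0.0008
time_s: 29.68
tcp_pos: [0.4484, 0.0617, 0.059]
eef_rot: [180.0, 0.0, 94.0]
contact_force: [-1.6, 3.4, 0.0]
gripper_width: 0.0
time_s: 29.85
tcp_pos: [0.4484, 0.0616, 0.059]
eef_rot: [180.0, -0.1, 94.0]
contact_force: [-4.5, 9.2, -0.1]
gripper_width: 0.0003
time_s: 30.02
tcp_pos: [0.4485, 0.0614, 0.059]
eef_rot: [180.0, -0.1, 94.0]
contact_force: [-7.8, 15.2, 2.0]
gripper_width: 0.0003
[[-0.07052306  0.0002657   0.05901502]]
```

```bash
python3 -m inch '.01 0 0 0 0 0 0; .02 0 0 0 0 0 0; .02 0 0 0 0 0 0; 0 0 .02 0 0 0 0; 0 0 .02 0 0 0 0; 0 0 .002 0 0 0 0; 0 0 0 0 0 0 0; -.01 0 0 0 0 0 0; -.008 0 0 0 0 0 0; -.004 0 0 0 0 0 0; 0 0 0 0 0 0 0';python3 -m inch '-.002 0 0 0 0 0 0; 0 0 0 0 0 0 0';python3 -m inch '-.002 0 0 0 0 0 0; 0 0 0 0 0 0 0';python3 -m inch '-.001 0 0 0 0 0 0; 0 0 0 0 0 0 0'
```

```text
time_s: 30.93
tcp_pos: [0.4467, 0.0861, 0.0176]
eef_rot: [180.0, 0.0, 94.0]
contact_force: [-0.4, 0.0, -0.1]
gripper_width: 0.0004
time_s: 31.1
tcp_pos: [0.4469, 0.0849, 0.0174]
eef_rot: [180.0, 0.0, 94.0]
contact_force: [-0.9, -0.4, 0.2]
gripper_width: 0.0005
time_s: 31.27
tcp_pos: [0.447, 0.0832, 0.0171]
eef_rot: [180.0, 0.1, 94.1]
contact_force: [0.7, -0.3, 0.2]
gripper_width: 0.0003
time_s: 31.43
tcp_pos: [0.4471, 0.0831, 0.0171]
eef_rot: [180.0, 0.0, 94.0]
contact_force: [-4.0, 4.5, 1.2]
gripper_width: -0.0003
```

```bash
python3 -m inch '-.002 0 0 0 0 0 0; 0 0 0 0 0 0 0';python3 -m inch '-.002 0 0 0 0 0 0; 0 0 0 0 0 0 0';python3 -m inch '0 -.002 0 0 0 0 0; 0 0 0 0 0 0 0';python3 -m inch '0 .003 0 0 0 0 0; 0 0 0 0 0 0 0'
```

```text
time_s: 31.6
tcp_pos: [0.4473, 0.0827, 0.0171]
eef_rot: [179.9, -0.1, 94.0]
contact_force: [-9.2, 17.3, 1.2]
gripper_width: 0.0002
time_s: 31.77
tcp_pos: [0.4475, 0.0824, 0.0172]
eef_rot: [179.9, -0.3, 94.0]
contact_force: [-14.9, 29.1, 2.7]
gripper_width: 0.0006
time_s: 31.93
tcp_pos: [0.4473, 0.0826, 0.0176]
eef_rot: [179.7, -0.3, 94.1]
contact_force: [-7.1, 24.4, -2.3]
gripper_width: 0.0006
time_s: 32.1
tcp_pos: [0.4476, 0.0823, 0.0171]
eef_rot: [180.0, -0.2, 94.0]
contact_force: [-21.7, 32.3, 8.2]
gripper_width: 0.0005
```

```bash
python3 -m inch '.006 0 0 0 0 0 0; .012 0 0 0 0 0 0; .02 0 0 0 0 0 0; .02 0 0 0 0 0 0; 0 0 -.03 0 0 0 0; 0 0 -.04 0 0 0 0; 0 0 -.04 0 0 0 0; 0 0 -.04 0 0 0 0; 0 0 -.04 0 0 0 0; 0 -.02 -.03 0 0 0 0; 0 -.02 0 0 0 0 0; 0 0 0 0 0 0 0; 0 0 0 0 0 0 0; 0 0 0 0 0 0 0'
python3 -c "
from h import *
for n in ('scene','top'):
  b=r.capture(n); cv2.imwrite('pics/d_%s.png'%n,b[:,:,::-1])
  for t in ('jar','house','tower','ejector_button','drawer'): print(n,t,[(d['xy'],round(d['p'],2)) for d in r.recognise(t,n)][:2])
a=np.vstack([cv2.imread('pics/d_top.png')[200:320,180:380],cv2.imread('pics/d_scene.png')[170:290,220:420]])
cv2.imwrite('pics/d.png',cv2.resize(a,None,fx=2.5,fy=2.5))"
```

```text
time_s: 33.27
tcp_pos: [0.4042, 0.1337, 0.2368]
eef_rot: [-180.0, 0.1, 94.1]
contact_force: [0.9, 0.6, 1.0]
gripper_width: 0.0002
scene jar [([196.1, 235.4], 0.61), ([198.1, 334.9], 0.53)]
scene house [([200.4, 233.6], 0.73)]
scene tower [([198.1, 334.6], 0.7)]
scene ejector_button []
scene drawer [([292.4, 253.4], 0.52)]
top jar [([435.3, 249.3], 0.71), ([202.4, 168.9], 0.53)]
top house []
top tower [([107.2, 249.5], 0.78)]
top ejector_button [([333.5, 259.4], 0.42)]
top drawer [([245.1, 265.6], 0.41)]
```

View pics/d.png

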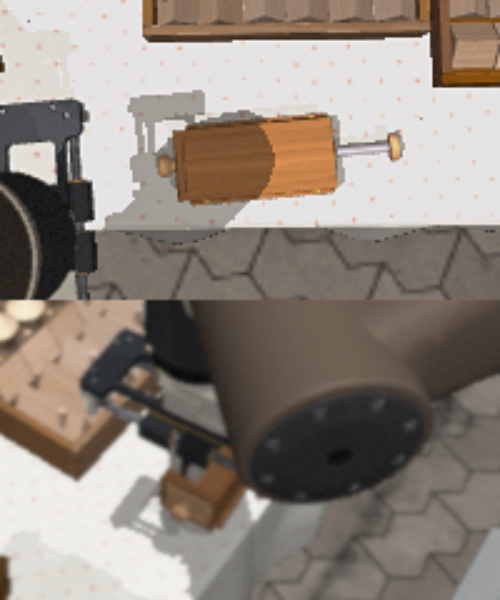

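The knob sticks out at the mouth at (165, 165) in the zoomed top view, and the button is out at (395, 147). The jar, house and tower are where they were, and the robot touches nothing, so I'm handing in.

```bash
python3 -c "
from plant import r
print(r.get_state()['qd'].round(2)); print(r.close_job())"
```

```text
[ 0.1  -0.12 -0.13  0.02  0.02  0.05]
the job is handed in; nothing more can be done
None
```

The drawer is back in its sleeve the right way round, with the plain end inside and the knob sticking out at the mouth. I handed the job in at about 33.8 s. No verdict was reported.

I pressed the ejector to its hard stop, drew the drawer right out and set it down. I then regripped it near the middle, turned it 180° and slid it back in. Gripping it again partway met 24 N of resistance, so I let go and pushed it home by the knob with closed fingers. It stopped firmly there, and a second push of about 30 N didn't move it.

**Last checks:**
- **How far home:** by touch, the knob tip stands 21.3–21.5 mm beyond the lip, against 20 mm nominal. The drawer may therefore be about 1.4 mm short of the stops, within the 4 mm allowed. The camera agreed, at roughly 1–2 mm short.
- **Ejector:** the button shows sprung out in the top view. The scene view was blocked by the arm.
- **Bystanders:** the recogniser found the tower in both views and the jar from the top, all within about 3 px of the start. It found the house only in the scene view and missed the jar there. In each of those two gaps it gave "jar" as the label at the house's spot. Nothing went near the jar, house or tower.
- **Wrist joint:** on one retreat move, joint 6 came within 0.1° of its limit and the tool tilted about 5°. I moved it back straight away, and no limit fault was reported.

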